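Park the microscope stage and lock it for transport

TASK

Get the microscope stage ready for transport: turn its handwheel by the blue knobs, clockwise seen from above, until the yellow eyelet on the sliding carriage lines up over the hole in the dark lock block, then take the red-headed locking pin from its aluminium parking block and put it down through both holes until its head sits fully home on the eyelet. Move the carriage only with the handwheel, and leave the two bottles and the beaker standing where they are.

Things in the scene. Friction and masses are not known exactly. Their poses are not given: they have to be found in the camera images.
- stage: Fixed stage unit. Origin on the bench under its middle; y runs from the handwheel (y -110 mm) to the lock block (y +100). White base x -70..70, y -150..75, 16 high. Dark lock block 60 x 50, 40 high, with a 10.5 mm through hole. Lamp post: 24 mm diameter, 200 high, at x 85, y -10; a 16 mm thick arm at 195 height runs from it towards -x to the lamp head.
- lamp_head (a point): Centre of the underside of the fixed lamp head: a white cylinder of 44 mm diameter, 35 mm high, its underside 175 mm above the bench.
- wheel_axis (a point): Point on the vertical axis of the handwheel, 96 mm above the bench (the height at which to grip the knobs).
- wheel (a joint): Handwheel angle (rad), growing anticlockwise seen from above; 0 = eyelet exactly over the lock hole. 8 mm of carriage travel per rad; turning clockwise (towards 0) drives it from the wheel towards the lock block. Starts at 2.3 to 3.9; can be overturned (stop at -1.4). Stiff, about 0.22 N m; stays where it is left.
- knob0 (a point): Centre of the top of a blue upright knob on the handwheel: 18 mm diameter, 36 mm tall, fixed on the black rim (12 mm thick bar, top 73 mm above the bench), 55 mm from the wheel's axis; its top is 108 mm above the bench. At wheel angle q it lies in direction q from the stage's x axis.
- knob1 (a point): The same for the second knob, 120 degrees anticlockwise of knob0.
- knob2 (a point): The same for the third knob, 240 degrees anticlockwise of knob0.
- eyelet (a point): Mouth (top centre) of the 10.5 mm hole in the yellow eyelet plate (36 x 36 mm, 8 mm thick, top 52 mm above the bench) at the end of the black sliding carriage. The carriage's plate (110 x 80 mm, top of its load at 54 mm above the bench) lies between eyelet and wheel.
- lock_hole (a point): Mouth (top centre) of the hole in the lock block, 40 mm above the bench, 4 mm below the underside of the eyelet plate when this is over it.
- carriage: The sliding carriage. Origin: middle of the underside of its 110 x 80 mm black plate, 32 mm above the bench; it travels along the stage's y axis.
- pin: Loose locking pin, about 45 g. Origin at its lower tip, z along it: steel stem of 8 mm diameter, 45 mm long, lowest 7 mm tapered to 3.6 mm; above it a red head of 18 mm diameter, 36 mm tall (z 45 to 81). Starts upright in the parking block, head resting on its top. Fully home in the stage, its tip is 7 mm above the bench and its head rests on the eyelet.
- holder: Fixed aluminium parking block, 50 x 50 x 50 mm, with an 11.5 mm hole through its middle; origin under its centre. Either on the left or on the right.
- oil: Bystander: amber bottle of 38 mm diameter, 85 mm high, loose; origin under its centre.
- reagent: Bystander: tall white bottle with a blue cap, 56 mm diameter, 160 mm high, loose, near the wheel; origin under its centre.
- beaker: Bystander: glass beaker of 60 mm rim diameter, 80 mm high, loose; origin under its centre.

How it is judged (in metres and radians):
On the way, in this order (a step that is already met when the one before it is completed fails the run):
1. the carriage is cranked until its eyelet is over the lock hole, the pin not yet in (horizontal distance between eyelet and lock_hole below 0.0025 m and horizontal distance between pin and lock_hole above 0.03 m), for 0.2 s.
2. the pin is down through the eyelet and the lock block (horizontal distance between pin and lock_hole below 0.004 m and height (world z) of pin below 0.011 m), for 0.2 s.
At the end, for the whole second after the job is handed in: The eyelet is within 3 mm of the lock hole, the pin stands through both, upright within 0.12 rad, its axis within 4 mm of the hole's and its tip lower than 10 mm above the bench (home is 7 mm), released and at rest; the wheel is at rest (horizontal distance between eyelet and lock_hole below 0.003 m and horizontal distance between pin and lock_hole below 0.004 m and height (world z) of pin below 0.01 m and angle between pin's own z axis and vertical below 0.12 rad and linear speed of pin below 0.02 m/s and velocity of joint wheel between -0.05 and 0.05 rad/s); the robot touches nothing.
It fails at once if the carriage is pushed directly with the fingers or arm (more than 25 N) instead of by the handwheel (contact force between any of the fingers, the arm and carriage above 25 N).
It fails at once if a bottle or the beaker is moved by more than 25 mm or tipped by more than 0.35 rad (distance of any of oil, reagent, beaker from where it was at the start of the episode above 0.025 m or angle between any of oil, reagent, beaker's own z axis and vertical above 0.35 rad).
It also fails if it takes over 72 s, if anything falls off the work surface, if the arm or the gripper's body presses on something with over 40 N, if the wrist force passes 120 N, or if a joint passes its speed limit or range.

ROBOT

A 6-joint arm with a two-finger parallel gripper is mounted at the origin on the work surface. World frame = base frame: x ahead of the robot, y to its left, z up, the work surface at z = 0. Lengths are in mm, angles in rad, forces in N, time in s.
With the tool pointing down it reaches from about 400 to 825 mm from the base axis. Payload 7 kg.
Tool frame: the origin (TCP) lies at the centre of the arm's flange, where the gripper is bolted on; the fingertips stand 178 mm ahead of it and the grasp point (between the pads) lies 159 mm ahead of it; z points along the fingers, y is the direction in which the jaws open and shut (so a half turn about z gives the same grasp; the last joint's range is limited). The gripper opens to 88 mm and grips with 3 to 60 N. Pads are 19 mm wide; open, the fingers measure 130 mm over their backs; the gripper's body (78 mm by 193 mm) begins 47 mm behind the grasp point.
Start: joints at [1.551, 0.359, 0.012, 0, -1.224, -0.288], TCP at [204.509, 643.251, 404.661] pointing down, gripper open.
Joint ranges: [-3.07, 3.07], [-1.43, 2.12], [-1.02, 1.25], [-3.03, 1.67], [-3.05, -0], [-3.03, 3.03]. Speed limits (rad/s): [2.39, 2.39, 3.01, 3.14, 3.14, 3.14].

INTERFACE

Orientations are given as [roll, pitch, yaw] about the fixed x, y, z axes, in that order (R = Rz(yaw) Ry(pitch) Rx(roll)).
In Python, from station import r gives the robot as it stands. The module is installed in compiled form; this text tells all that it offers.
- The arm moves only by the tool play_rows, never from a script. Its argument "deltas" is a list of rows, each a list of 4 numbers: the shift along the tool's x, y, z in units of 0.12 m (1.0 is 0.12 m), then the turn about the tool's z in units of 90 degrees (1.0 is 90 degrees). A call has exactly 10 rows; each row shifts and turns the pose as measured when the row begins, along the tool's axes as they then stand; what a row does not reach is not made up. A row lasts 1/10 s, in which the tool goes at most 50 mm and 8.59 degrees, less where a joint would pass 70% of its speed; a pose out of reach is approached as far as the arm can. A call with a number of a shift or a turn outside -1 to 1 is refused whole. A call with a gripper value outside its range is refused whole. "hand" is the closure, from 0 (fully open) to 1 (shut), set as the call begins (left out, the last holds). The fingers move at their own pace and stop on an object; "force" is the grip in N (left out, the last holds). Time passes only in rows, so rows that do not move let the fingers close, or fill a call up. It gives the time, the measured TCP pose, the force and the opening at its end, in the units of the state.
- r.read_state(): the state, without advancing time (a new reading comes with each control period).
- r.get_image(name): name is "side" or "top"; returns a dict with "img" (384x512x3 uint8, red, green, blue), "camera_matrix" (3x3 intrinsics, pixels), "k1" (the pictures are not rectified: a ray, as slopes to the right and down, at radius r is drawn at 1 + k1 r^2 times it, then the intrinsics apply), "eye" and "attitude" of the camera in the world. Camera axes: x right, y up, looking along -z (the intrinsics and any distortion apply to the point x, -y, -z); pixel columns grow to the right and rows downward; lengths in mm; the calibration is good to about 2 mm. A picture is of the moment at which its call begins. There is no depth.
- r.job_done(): hands the job in, once; it reports no verdict.
The state is a dict: "time_s": time; "joints": joint angles; "qvel": joint speeds; "joint_efforts": joint torques, N m; "tcp_pos": TCP position; "tool_rot": TCP orientation; "wrist_force": force on the tool from outside, world axes, zero at the start; "wrist_torque": the same for the moment, N m; "grip_width": opening from 0.0 (shut) to 1.0 (fully open).
Only numpy, scipy, OpenCV 4.12 (cv2) and the standard library are available. Lean on these libraries where they do the work, as an engineer would, in place of code of your own. Each camera call takes 0.05 s, during which the arm holds its last target.

## Working session

There is one attempt and no reset: what is moved stays moved. The work goes in short steps, Python scripts to look and compute and a tool call to move; the robot and the scene stay as the last step left them, time stands still between calls to the robot, and variables do not carry over. Pictures are saved under pics/ and viewed, and the job is handed in when it is done.

Besides the shell and the picture viewer there is one more tool, called as name([rows], argument=value, ...), one row to a line, values as JSON. play_rows: Moves the arm, as the interface text tells. Its arguments: {"type":"object","properties":{"deltas":{"type":"array"},"hand":{"type":"number"},"force":{"type":"number"}},"required":["deltas"]}

```bash
mkdir -p pics; ls; python3 - <<'E'
from station import r
import cv2
print(r.read_state())
for n in("side","top"):
    d=r.get_image(n); cv2.imwrite(f"pics/{n}0.png",d["img"][:,:,::-1])
    print({k:v for k,v in d.items() if k!="img"})
E
```

```text
pics
{'time_s': 0.0, 'joints': array([ 1.55108242e+00,  3.59361114e-01,  1.10681437e-02, -3.72308680e-04,
       -1.22412788e+00, -2.88101032e-01]), 'qvel': array([-6.05239073e-05, -6.89770659e-04, -2.34850647e-03,  2.31024394e-04,
       -1.48927320e-03,  2.06468615e-03]), 'joint_efforts': array([-1.03976232e-03, -5.82718384e+01,  2.93053150e+01,  6.99693024e+00,
        6.76166557e-03, -1.65766774e-04]), 'tcp_pos': array([204.44646252, 643.07794216, 403.73917481]), 'tool_rot': array([ 3.13993563e+00, -1.26053237e-04, -3.07941622e-01]), 'wrist_force': array([-0.27388525, -0.28062019, -1.09238404]), 'wrist_torque': array([ 0.0507804 , -0.02932214,  0.01896618]), 'grip_width': 0.9980003518442662}
{'camera_matrix': array([[471.22599322,   0.        , 252.58110716],
       [  0.        , 471.22599322, 181.84411778],
       [  0.        ,   0.        ,   1.        ]]), 'k1': -0.005462370292125252, 'eye': array([ 212.85945723,  704.79853765, 1108.32770467]), 'attitude': array([ 0.68218247,  0.01282609, -2.67562216])}
{'camera_matrix': array([[373.09934762,   0.        , 260.57013348],
       [  0.        , 373.09934762, 189.61553411],
       [  0.        ,   0.        ,   1.        ]]), 'k1': -0.04982079703547435, 'eye': array([ 492.34339859,   12.42035648, 1120.53241136]), 'attitude': array([ 0.0802103 , -0.01282797, -1.5733344 ])}
```

View pics/side0.png

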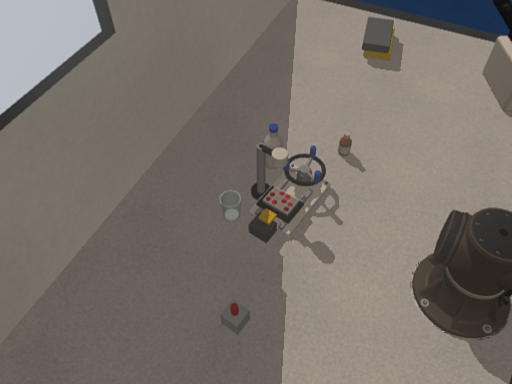

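View pics/top0.png

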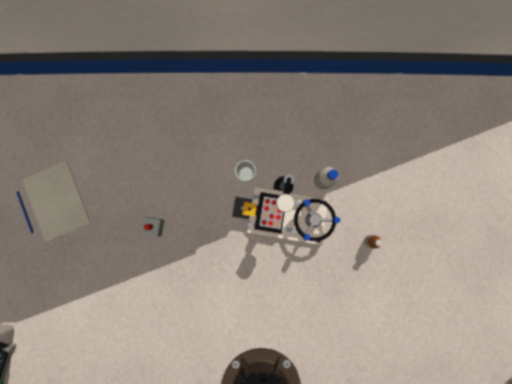

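```bash
cat > h.py <<'E'
import numpy as np, cv2
from scipy.spatial.transform import Rotation as R
def ray(d,uv):
    K=d["camera_matrix"]; uv=np.atleast_2d(np.float64(uv))
    p=cv2.undistortPoints(uv[:,None],K,np.array([d["k1"],0,0,0,0.])).reshape(-1,2)
    v=np.c_[p[:,0],-p[:,1],-np.ones(len(p))]
    return R.from_euler("xyz",d["attitude"]).apply(v)
def onz(d,uv,z):
    v=ray(d,uv); e=d["eye"]; return e+v*((z-e[2])/v[:,2])[:,None]
def proj(d,P):
    P=np.atleast_2d(np.float64(P)); c=R.from_euler("xyz",d["attitude"]).inv().apply(P-d["eye"])
    x=c[:,0]/-c[:,2]; y=-c[:,1]/-c[:,2]; f=1+d["k1"]*(x*x+y*y); K=d["camera_matrix"]
    return np.c_[K[0,0]*x*f+K[0,2],K[1,1]*y*f+K[1,2]]
def tri(d1,u1,d2,u2):
    A=np.zeros((3,3));b=np.zeros(3)
    for d,u in((d1,u1),(d2,u2)):
        v=ray(d,u)[0]; v/=np.linalg.norm(v); M=np.eye(3)-np.outer(v,v); A+=M; b+=M@d["eye"]
    return np.linalg.solve(A,b)
def blobs(img,col,amin=4):
    h=cv2.cvtColor(img,cv2.COLOR_RGB2HSV).astype(int); H,S,V=h[...,0],h[...,1],h[...,2]
    m={'red':((H<8)|(H>172))&(S>140)&(V>60),'blue':(H>105)&(H<128)&(S>120)&(V>60),'yellow':(H>18)&(H<30)&(S>150)&(V>90)}[col]
    n,l,s,c=cv2.connectedComponentsWithStats(m.astype(np.uint8))
    return [(c[i].round(2),s[i]) for i in range(1,n) if s[i][4]>=amin],m
E
python3 - <<'E'
from station import r
from h import *
for n,(x0,y0,w,hh) in {"side":(200,110,160,220),"top":(130,150,260,110)}.items():
    d=r.get_image(n); im=d["img"]
    k=800//w if n=="top" else 3
    k=min(k,600//hh) if n=="side" else 3
    cv2.imwrite(f"pics/{n}1.png",cv2.resize(im[y0:y0+hh,x0:x0+w],None,fx=k,fy=k,interpolation=cv2.INTER_CUBIC)[:,:,::-1])
    for c in('red','blue','yellow'): 
        print(n,c)
        for b in blobs(im,c)[0]: print(b)
E
```

```text
side red
(array([272., 194.]), array([270, 193,   5,   3,  11], dtype=int32))
(array([281.5, 193. ]), array([280, 192,   4,   3,  12], dtype=int32))
(array([287.38, 196.38]), array([286, 195,   4,   4,  13], dtype=int32))
(array([268.44, 198.33]), array([267, 197,   4,   3,   9], dtype=int32))
(array([283.86, 200.5 ]), array([282, 199,   5,   4,  14], dtype=int32))
(array([273.83, 201.92]), array([272, 201,   5,   3,  12], dtype=int32))
(array([289.69, 204.  ]), array([288, 203,   5,   3,  13], dtype=int32))
(array([285.64, 208.91]), array([284, 208,   4,   3,  11], dtype=int32))
(array([234.1 , 308.86]), array([231, 303,   7,  13,  70], dtype=int32))
side blue
(array([453.12,  11.95]), array([ 359,    0,  151,   35, 2539], dtype=int32))
(array([510.75,   0.75]), array([510,   0,   2,   3,   4], dtype=int32))
(array([273.2, 126.5]), array([270, 124,   8,   6,  40], dtype=int32))
(array([313.07, 147.6 ]), array([311, 146,   5,   4,  15], dtype=int32))
(array([288. , 161.5]), array([288, 160,   1,   4,   4], dtype=int32))
(array([317.28, 172.61]), array([315, 171,   6,   4,  18], dtype
[... 728 characters left out ...]
4,  13], dtype=int32))
(array([147.45, 226.74]), array([144, 225,   8,   5,  31], dtype=int32))
top blue
(array([253.71,  66.55]), array([   0,   60,  512,   15, 5383], dtype=int32))
(array([332.5, 174. ]), array([328, 170,  10,   9,  72], dtype=int32))
(array([ 18.4, 195. ]), array([ 18, 193,   2,   5,   5], dtype=int32))
(array([ 25.64, 215.03]), array([ 20, 199,  12,  32,  39], dtype=int32))
(array([306.49, 202.27]), array([303, 200,   8,   6,  37], dtype=int32))
(array([335.62, 219.5 ]), array([333, 217,   7,   6,  32], dtype=int32))
(array([306.56, 236.91]), array([303, 234,   8,   6,  32], dtype=int32))
top yellow
(array([249.1 , 208.98]), array([242, 202,  15,  14, 171], dtype=int32))
```

```bash
python3 - <<'E'
from station import r
from h import *
for n,(x0,y0,w,hh) in {"side":(240,115,100,130),"top":(220,150,170,110)}.items():
    d=r.get_image(n); im=d["img"]
    k=4 
    cv2.imwrite(f"pics/{n}2.png",cv2.resize(im[y0:y0+hh,x0:x0+w],None,fx=k,fy=k,interpolation=cv2.INTER_CUBIC)[:,:,::-1])
E
```

```text
(no output)
```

View pics/side2.png

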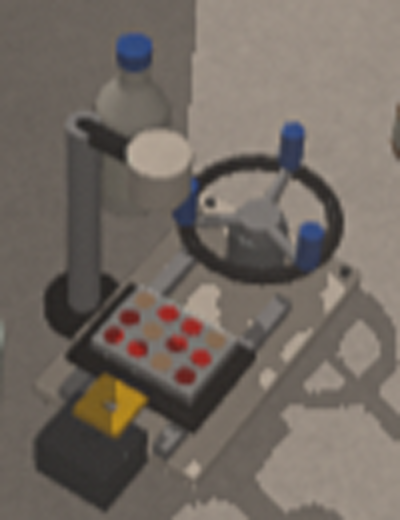

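View pics/top2.png

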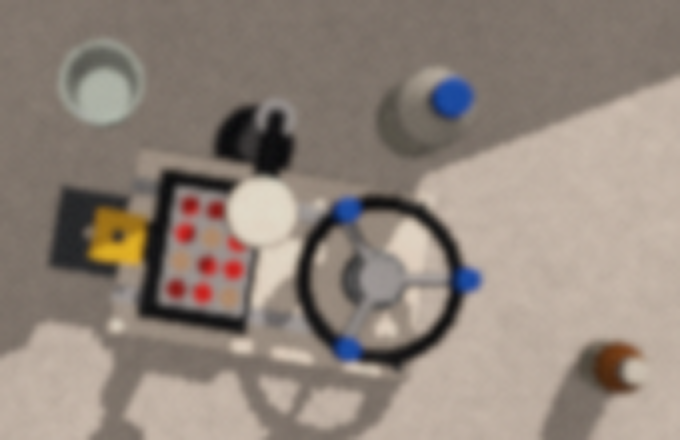

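```bash
python3 - <<'E'
from station import r
from h import *
from scipy.optimize import least_squares
T=r.get_image("top"); S=r.get_image("side")
# knob blob centers ~ z 100
kn=onz(T,[(306.49,202.27),(335.62,219.5),(306.56,236.91)],104)
print(kn)
ks=onz(S,[(313.07,147.6),(317.28,172.61)],104); print(ks)
def f(p): return [ (k[0]-p[0]-55*np.cos(p[2]+i*2*np.pi/3), k[1]-p[1]-55*np.sin(p[2]+i*2*np.pi/3)) for i,k in enumerate(kn[[0,2,1]])]
s=least_squares(lambda p:np.ravel(f(p)),[kn[:,0].mean(),kn[:,1].mean(),np.arctan2(*(kn[0]-kn.mean(0))[1::-1])])
print(s.x,s.cost,f(s.x))
def yc(m,d):
    M=cv2.moments(m.astype(np.uint8)); return M['m10']/M['m00'],M['m01']/M['m00']
# eyelet hole dark pixels
for n,d,(x,y) in (("top",T,(249,209)),("side",S,(267,215))):
    g=d["img"].astype(int); print(n); print(g[y-9:y+10,x-10:x+12,0])
# pin head
print("pin tri",tri(T,(147.45,226.74),S,(234.1,308.86)))
print("cap",tri(T,(332.5,174),S,(273.2,126.5)))
E
```

```text
[[ 539.14734413 -126.23409011  104.        ]
 [ 491.88806075 -205.4833496   104.        ]
 [ 445.04751381 -125.34891006  104.        ]]
[[ 490.44074409 -210.57983197  104.        ]
 [ 444.01352484 -127.1509182   104.        ]]
[ 492.02763956 -152.35544992    0.51754395] 3.01468400025402 [(np.float64(-0.6773262280901662), np.float64(-1.089738062854515)), (np.float64(0.48389166542219186), np.float64(-0.7813540906187519)), (np.float64(0.19343456266805614), np.float64(1.8710921534731995))]
top
[[ 39  38  40  40  42  44  46  46  48  46  46  50  69 108 140 150 153 152
  144 113  66  26]
 [ 39  39  38  42  48  66  77  76  70  63  57  57  81 121 147 154 155 154
  143 109  61  25]
 [ 39  38  39  43  63  98 119 119 113 104  94  93 107 135 151 155 156 154
  140 102  52  23]
 [ 36  38  39  44  75 118 142 146 144 139 136 133 138 147 154 156 156 152
  134  91  44  20]
 [ 37  38  38  48  85 129 152 155 154 153 153 151 152 155 157 154 152 141
  120  76  37  19]
 [ 38  39  44  59  95 137 154 156 155 155 152 152 155 155 156 155 143 118
   86  52  25  17]
 [ 38  46  65  83 112 142 157 157 154 146 141 1
[... 2332 characters left out ...]
6 176 176 178 176 130 104
  114 122 115 106]
 [ 53  63  79  94 107 113 119 122 122 119 122 174 179 178 176 145 108 114
  119 120 122 121]
 [ 53  53  52  68  80  96 107 114 118 120 124 177 182 177 147 100  92 116
  121 121 120 122]
 [ 54  54  54  54  58  70  82 103 110 115 124 178 182 158 107  64  64  86
  108 119 121 119]
 [ 55  54  54  56  51  53  57  76  89 104 117 166 158 117  71  52  51  56
   74  91 119 121]
 [ 54  55  54  50  53  50  49  50  61  80  97 129 118  80  55  54  54  52
   52  64 118 122]
 [ 55  54  56  53  51  51  51  49  55  58  70  84  78  59  54  55  56  56
   50  56 120 118]]
pin tri [472.07204992 316.61769104  68.42548456]
cap [ 609.8107622  -188.04237343  158.09884396]
```

```bash
python3 - <<'E'
from station import r
from h import *
T=r.get_image("top"); S=r.get_image("side")
e1=onz(T,[(249,208.6)],52)[0]; e2=onz(S,[(266.3,215.9)],52)[0]; e=(e1+e2)/2
print("eyelet",e1,e2)
W=np.array([492.0,-152.4]); 
for en,ee in (("T",e1),("S",e2),("m",e)):
    v=ee[:2]-W; D=np.linalg.norm(v); a=np.arctan2(v[1],v[0])-np.pi/2
    print(en,"dist",D,"q from dist",(210-D)/8,"stage yaw",a)
    for k,kd in enumerate((0.5175,0.5175+2*np.pi/3,.5175+4*np.pi/3)): print("  knob world",kd,"q cand",(kd-a)%(2*np.pi))
# lock block/lamp
l=onz(T,[(285.8,202.8)],205)[0];print("lamp top? T",l)
print("lamp S",onz(S,[(280,154)],210)[0])
print("oil", onz(T,[(376,242)],85)); print("cap T",onz(T,[(332.5,174)],157),"beaker",onz(T,[(245,171)],60))
print("pin T z131",onz(T,[(147.45,226.74)],115),onz(S,[(234.1,308.86)],110))
x,y=147,227
g=T["img"].astype(int);print(g[y-14:y+16,x-12:x+20,0])
E
```

```text
eyelet [523.76593467  31.73851885  52.        ] [523.1457391   34.69764042  52.        ]
T dist 186.85841894309175 q from dist 2.8926976321135314 stage yaw -0.17082968783816188
  knob world 0.5175 q cand 0.6883296878381618
  knob world 2.6118951023931953 q cand 2.782724790231357
  knob world 4.706290204786391 q cand 4.8771198926245525
S dist 189.672307186532 q from dist 2.540961601683499 stage yaw -0.1649552131785188
  knob world 0.5175 q cand 0.6824552131785188
  knob world 2.6118951023931953 q cand 2.776850315571714
  knob world 4.706290204786391 q cand 4.871245417964909
m dist 188.26455099392533 q from dist 2.7169311257593343 stage yaw -0.1678704998924032
  knob world 0.5175 q cand 0.6853704998924032
  knob world 2.6118951023931953 q cand 2.7797656022855985
  knob world 4.706290204786391 q cand 4.874160704678793
lamp top? T [533.3091812 -61.4451269 205.       ]
lamp S [529.09145567 -55.6772208  210.        ]
oil [[ 428.94523525 -321.68770847   85.        ]]
cap T [[ 610.39626891 -188.09388976  157.        ]] beaker [[631.08890346  43.03537247  60.        ]]
pin T z131 [[473.572264
[... 3364 characters left out ...]
5 115 116 118 120 122 123 121 121]
 [123 123 123 121 120 118 121 122 123 124 122 122 122 119 120 122 123 122
  124 122 123 123 124 123 124 125 123 123 123 123 123 122]
 [123 122 122 120 119 118 123 124 125 123 123 123 121 122 119 122 124 123
  123 124 123 124 124 124 126 126 124 123 122 124 124 124]
 [121 122 122 121 120 121 124 122 123 124 123 124 123 122 122 124 124 124
  124 123 125 125 124 123 124 124 125 123 124 124 125 124]
 [122 121 122 122 122 120 123 124 124 124 123 123 123 123 122 121 124 124
  125 125 124 124 123 124 123 124 123 122 123 124 123 124]
 [122 122 122 122 121 120 123 122 124 125 123 123 122 123 122 122 123 123
  124 124 124 126 123 122 120 121 123 121 123 123 122 123]]
```

```bash
python3 - <<'E'
from station import r
from h import *
for n,(x0,y0) in {"side":(200,285),"top":(120,205)}.items():
    d=r.get_image(n); im=d["img"]
    cv2.imwrite(f"pics/{n}3.png",cv2.resize(im[y0:y0+55,x0:x0+65],None,fx=9,fy=9,interpolation=cv2.INTER_CUBIC)[:,:,::-1])
E
```

```text
(no output)
```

View pics/side3.png

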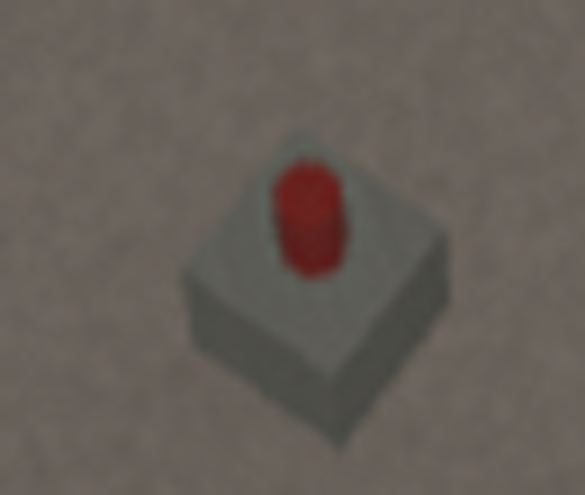

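View pics/top3.png

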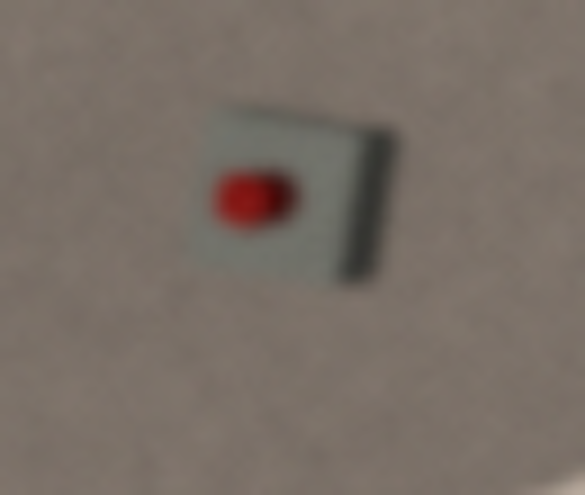

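```bash
cat > mv.py <<'E'
import sys; from station import r; from h import *
def go(x,y,z,yaw=None,n=10):
    s=r.read_state(); p=s["tcp_pos"]; w=s["tool_rot"][2]; d=np.array([x,y,z])-p
    R0=R.from_euler("xyz",s["tool_rot"]).as_matrix(); tot=0 if yaw is None else np.radians(yaw)-w
    print("t",s["time_s"].__round__(2),"p",p.round(1),"yaw",np.degrees(w).round(2),"F",s["wrist_force"].round(1),"j",s["joints"].round(2),"grip",round(s["grip_width"],3))
    print("dist/row",np.linalg.norm(d)/n,"deg/row",np.degrees(tot)/n)
    for i in range(n):
        Ri=R.from_euler("z",tot*i/n).as_matrix()@R0
        print((Ri.T@d/n/120).round(3).tolist()+[round(-np.degrees(tot)/n/90,4)])
        if not tot: break
if __name__=="__main__":
    a=[float(v) for v in sys.argv[1:]]; go(a[0],a[1],a[2],None if len(a)<4 or a[3]>900 else a[3],int(a[4]) if len(a)>4 else 10)
E
python3 mv.py 490 300 410 10 10
```

```text
t 0.6 p [204.5 643.2 404.7] yaw -17.64 F [0.3 0.3 0.5] j [ 1.55  0.36  0.01 -0.   -1.22 -0.29] grip 1.003
dist/row 44.6479486856566 deg/row 2.7636623962553823
[0.313, 0.2, -0.004, np.float64(-0.0307)]
[0.303, 0.215, -0.004, np.float64(-0.0307)]
[0.293, 0.23, -0.004, np.float64(-0.0307)]
[0.281, 0.244, -0.004, np.float64(-0.0307)]
[0.269, 0.257, -0.004, np.float64(-0.0307)]
[0.256, 0.27, -0.004, np.float64(-0.0307)]
[0.243, 0.282, -0.004, np.float64(-0.0307)]
[0.229, 0.293, -0.004, np.float64(-0.0307)]
[0.215, 0.304, -0.004, np.float64(-0.0307)]
[0.2, 0.314, -0.004, np.float64(-0.0307)]
```

play_rows([
  [0.313,0.2,-0.004,-0.03],
  [0.303,0.215,-0.004,-0.03],
  [0.293,0.23,-0.004,-0.03],
  [0.281,0.244,-0.004,-0.03],
  [0.269,0.257,-0.004,-0.03],
  [0.256,0.27,-0.004,-0.03],
  [0.243,0.282,-0.004,-0.03],
  [0.229,0.293,-0.004,-0.03],
  [0.215,0.304,-0.004,-0.03],
  [0.2,0.314,-0.004,-0.03],
], hand=0.4, force=40)

```text
time_s: 1.6
tcp_pos: [497.2, 292.5, 410.2]
tool_rot: [-3.139, -0.003, 0.191]
wrist_force: [1.2, 0.6, 0.1]
grip_width: 0.599
```

```bash
python3 mv.py 491 -208 405 40 12
```

```text
t 1.6 p [497.2 292.5 410.2] yaw 10.97 F [1.2 0.6 0.1] j [ 0.87  0.19 -0.2   0.   -1.17  0.89] grip 0.599
dist/row 41.71612345825303 deg/row 2.419168361631742
[-0.07, 0.34, 0.003, np.float64(-0.0269)]
[-0.085, 0.337, 0.003, np.float64(-0.0269)]
[-0.099, 0.333, 0.003, np.float64(-0.0269)]
[-0.113, 0.329, 0.003, np.float64(-0.0269)]
[-0.127, 0.324, 0.002, np.float64(-0.0269)]
[-0.14, 0.318, 0.002, np.float64(-0.0269)]
[-0.153, 0.312, 0.002, np.float64(-0.0269)]
[-0.166, 0.305, 0.002, np.float64(-0.0269)]
[-0.179, 0.298, 0.002, np.float64(-0.0269)]
[-0.192, 0.29, 0.002, np.float64(-0.0269)]
[-0.204, 0.282, 0.002, np.float64(-0.0269)]
[-0.215, 0.273, 0.002, np.float64(-0.0269)]
```

play_rows([
  [-0.07,0.34,0.003,-0.027],
  [-0.085,0.337,0.003,-0.027],
  [-0.099,0.333,0.003,-0.027],
  [-0.113,0.329,0.003,-0.027],
  [-0.127,0.324,0.002,-0.027],
  [-0.14,0.318,0.002,-0.027],
  [-0.153,0.312,0.002,-0.027],
  [-0.166,0.305,0.002,-0.027],
  [-0.179,0.298,0.002,-0.027],
  [-0.192,0.29,0.002,-0.027],
])

```text
time_s: 2.6
tcp_pos: [495.5, -141.2, 408.3]
tool_rot: [3.139, -0.01, 0.634]
wrist_force: [0.5, 0.7, 1.3]
grip_width: 0.599
```

```bash
python3 mv.py 491.3 -208 320 40 10
```

```text
t 2.6 p [ 495.5 -141.2  408.3] yaw 36.32 F [0.5 0.7 1.3] j [ 0.1   0.09 -0.33 -0.   -1.14  2.1 ] grip 0.599
dist/row 11.076407873170835 deg/row 0.3677412049950028
[-0.037, 0.043, 0.073, np.float64(-0.0041)]
[-0.037, 0.042, 0.073, np.float64(-0.0041)]
[-0.037, 0.042, 0.073, np.float64(-0.0041)]
[-0.037, 0.042, 0.073, np.float64(-0.0041)]
[-0.038, 0.042, 0.073, np.float64(-0.0041)]
[-0.038, 0.041, 0.073, np.float64(-0.0041)]
[-0.038, 0.041, 0.073, np.float64(-0.0041)]
[-0.038, 0.041, 0.073, np.float64(-0.0041)]
[-0.039, 0.041, 0.073, np.float64(-0.0041)]
[-0.039, 0.04, 0.073, np.float64(-0.0041)]
```

play_rows([
  [-0.056,0.063,0,-0.006],
  [-0.056,0.063,0.03,-0.006],
  [-0.056,0.062,0.08,-0.006],
  [-0.056,0.062,0.1,-0.006],
  [-0.056,0.06,0.12,-0.006],
  [-0.055,0.06,0.12,-0.006],
  [-0.045,0.045,0.12,-0.005],
  [0,0,0.1,0],
  [0,0,0.04,0],
  [0,0,0,0],
])

```text
time_s: 3.6
tcp_pos: [489.6, -216.9, 321.8]
tool_rot: [3.135, -0.013, 0.694]
wrist_force: [-0.0, -0.1, 1.4]
grip_width: 0.604
```

```bash
python3 mv.py 491.3 -208 256 40 5; python3 - <<'E'
from station import r
from h import *
for n,(x0,y0) in {"side":(230,90),"top":(240,140)}.items():
    d=r.get_image(n); im=d["img"]
    cv2.imwrite(f"pics/{n}4.png",cv2.resize(im[y0:y0+130,x0:x0+150],None,fx=4,fy=4,interpolation=cv2.INTER_CUBIC)[:,:,::-1])
E
```

```text
t 3.6 p [ 489.6 -216.9  321.8] yaw 39.76 F [-0.  -0.1  1.4] j [-0.05  0.2  -0.41 -0.   -0.94  2.32] grip 0.604
dist/row 13.27415943678813 deg/row 0.04823909226800766
[0.01, -0.01, 0.11, np.float64(-0.0005)]
[0.01, -0.01, 0.11, np.float64(-0.0005)]
[0.01, -0.01, 0.11, np.float64(-0.0005)]
[0.01, -0.01, 0.11, np.float64(-0.0005)]
[0.01, -0.01, 0.11, np.float64(-0.0005)]
```

View pics/side4.png

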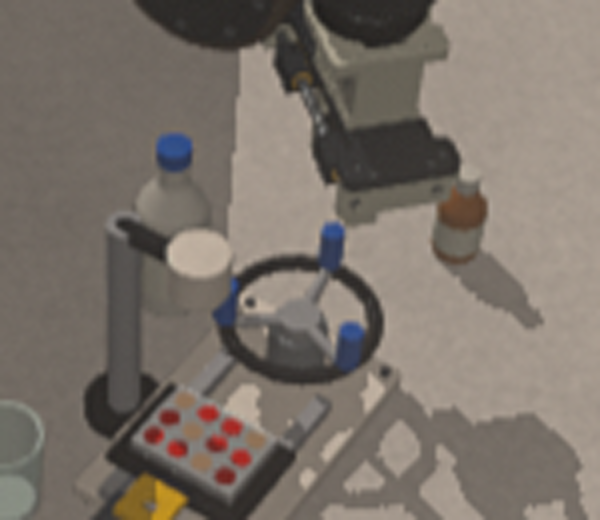

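View pics/top4.png

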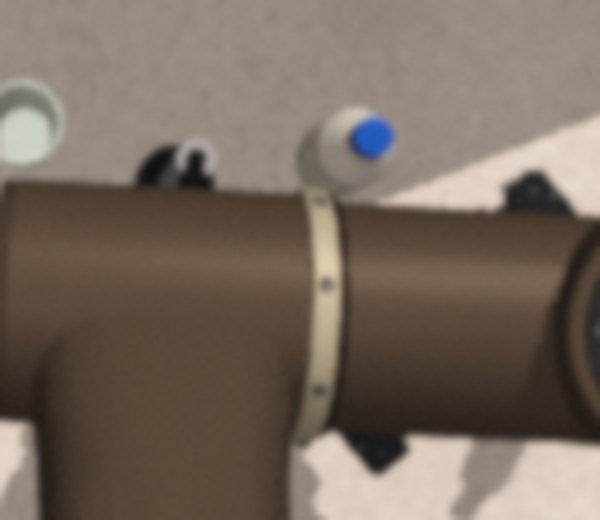

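```bash
sed -i 's/d=np.array(\[x,y,z\])-p/g=p+159*R.from_euler("xyz",s["tool_rot"]).as_matrix()[:,2]; d=np.array([x,y,z])-g/; s/"p",p.round(1)/"p",p.round(1),"g",g.round(1),"tilt",s["tool_rot"][:2].round(4)/' mv.py; python3 mv.py 491.3 -208 96 40 9
```

```text
t 3.7 p [ 489.9 -216.8  322.6] g [ 492.4 -216.4  163.6] tilt [ 3.1335 -0.0137] yaw 39.79 F [-0.1  0.5 -0.6] j [-0.05  0.2  -0.41 -0.   -0.95  2.32] grip 0.602
dist/row 7.572698098918419 deg/row 0.02300739157945121
[0.003, -0.007, 0.063, np.float64(-0.0003)]
[0.003, -0.007, 0.063, np.float64(-0.0003)]
[0.003, -0.007, 0.063, np.float64(-0.0003)]
[0.003, -0.007, 0.063, np.float64(-0.0003)]
[0.003, -0.007, 0.063, np.float64(-0.0003)]
[0.003, -0.007, 0.063, np.float64(-0.0003)]
[0.003, -0.007, 0.063, np.float64(-0.0003)]
[0.003, -0.007, 0.063, np.float64(-0.0003)]
[0.003, -0.007, 0.063, np.float64(-0.0003)]
```

play_rows([
  [0.012,-0.03,0,0],
  [0.012,-0.03,0.02,0],
  [0.003,-0.003,0.06,0],
  [0,0,0.09,0],
  [0,0,0.1,0],
  [0,0,0.1,0],
  [0,0,0.09,0],
  [0,0,0.06,0],
  [0,0,0.03,0],
  [0,0,0,0],
])

```text
time_s: 4.7
tcp_pos: [488.8, -207.1, 251.4]
tool_rot: [3.133, -0.015, 0.696]
wrist_force: [-0.5, -0.2, 0.5]
grip_width: 0.599
```

```bash
python3 mv.py 491.3 -208 96 40 9; python3 - <<'E'
from station import r
from h import *
for n,(x0,y0) in {"side":(230,90)}.items():
    d=r.get_image(n); im=d["img"]
    cv2.imwrite(f"pics/{n}5.png",cv2.resize(im[y0:y0+130,x0:x0+150],None,fx=4,fy=4,interpolation=cv2.INTER_CUBIC)[:,:,::-1])
E
```

```text
t 4.7 p [ 488.8 -207.1  251.4] g [ 491.5 -206.7   92.5] tilt [ 3.1327 -0.0145] yaw 39.86 F [-0.5 -0.2  0.5] j [-0.03  0.27 -0.51 -0.   -0.77  2.3 ] grip 0.599
dist/row 0.4167128031438911 deg/row 0.015062467415156025
[-0.001, 0.001, -0.003, np.float64(-0.0002)]
[-0.001, 0.001, -0.003, np.float64(-0.0002)]
[-0.001, 0.001, -0.003, np.float64(-0.0002)]
[-0.001, 0.001, -0.003, np.float64(-0.0002)]
[-0.001, 0.001, -0.003, np.float64(-0.0002)]
[-0.001, 0.001, -0.003, np.float64(-0.0002)]
[-0.001, 0.001, -0.003, np.float64(-0.0002)]
[-0.001, 0.001, -0.003, np.float64(-0.0002)]
[-0.001, 0.001, -0.003, np.float64(-0.0002)]
```

View pics/side5.png

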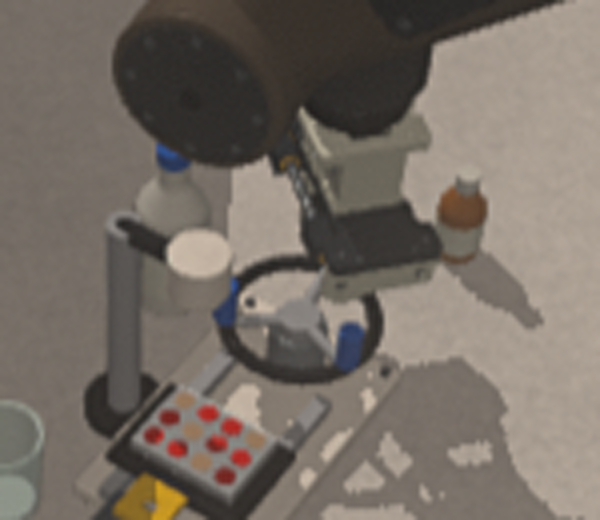

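play_rows([
  [0,0,-0.02,0],
  [0,0,-0.012,0],
  [0,0,0,0],
  [0,0,0,0],
  [0,0,0,0],
  [0,0,0,0],
  [0,0,0,0],
  [0,0,0,0],
  [0,0,0,0],
  [0,0,0,0],
], hand=1, force=40)

```text
time_s: 5.75
tcp_pos: [489.4, -207.1, 257.9]
tool_rot: [3.13, -0.017, 0.696]
wrist_force: [0.3, 0.0, -0.8]
grip_width: 0.194
```

```bash
python3 mv.py 491.3 -208 96 40 9; python3 - <<'E'
# wheel stroke rows: tool frame constant. knob dir phi rel yaw
from h import *
yaw=np.radians(40); phi=np.radians(-90); 
for dg in (5,6): 
    dl=np.radians(dg); ch=2*55*np.sin(dl/2); dirw=phi-np.pi/2-dl/2; v=ch*np.array([np.cos(dirw),np.sin(dirw)])
    print(dg,(np.array([v@[np.cos(yaw),np.sin(yaw)],v@[np.sin(yaw),-np.cos(yaw)]])/120).round(4),dg/90)
E
```

```text
t 5.75 p [ 489.4 -207.1  257.9] g [ 492.7 -206.8   98.9] tilt [ 3.1301 -0.0175] yaw 39.86 F [ 0.3  0.  -0.8] j [-0.03  0.27 -0.5  -0.   -0.79  2.3 ] grip 0.194
dist/row 0.38633279387735964 deg/row 0.015145034119338754
[-0.002, 0.0, 0.003, np.float64(-0.0002)]
[-0.002, 0.0, 0.003, np.float64(-0.0002)]
[-0.002, 0.0, 0.003, np.float64(-0.0002)]
[-0.002, 0.0, 0.003, np.float64(-0.0002)]
[-0.002, 0.0, 0.003, np.float64(-0.0002)]
[-0.002, 0.0, 0.003, np.float64(-0.0002)]
[-0.002, 0.0, 0.003, np.float64(-0.0002)]
[-0.002, 0.0, 0.003, np.float64(-0.0002)]
[-0.002, 0.0, 0.003, np.float64(-0.0002)]
5 [-0.0295 -0.027 ] 0.05555555555555555
6 [-0.0351 -0.0327] 0.06666666666666667
```

play_rows([
  [-0.0295,-0.027,0.002,0.0556],
  [-0.0295,-0.027,0.002,0.0556],
  [-0.0295,-0.027,0.002,0.0556],
  [-0.0295,-0.027,0.002,0.0556],
  [-0.0295,-0.027,0.002,0.0556],
  [-0.0295,-0.027,0.002,0.0556],
  [-0.0295,-0.027,0.002,0.0556],
  [-0.0295,-0.027,0.002,0.0556],
  [-0.0295,-0.027,0.002,0.0556],
  [-0.0295,-0.027,0.002,0.0556],
])

```text
time_s: 6.75
tcp_pos: [447.5, -187.7, 257.8]
tool_rot: [-3.14, -0.023, -0.203]
wrist_force: [0.4, 1.8, 2.4]
grip_width: 0.198
```

```bash
cat > st.py <<'E'
from station import r; from h import *
s=r.read_state(); g=s["tcp_pos"]+159*R.from_euler("xyz",s["tool_rot"]).as_matrix()[:,2]; v=g[:2]-[491.6,-153]
print(s["time_s"],"g",g.round(1),"yaw",np.degrees(s["tool_rot"][2]).round(2),"tilt",s["tool_rot"][:2].round(4),"knob rad",np.linalg.norm(v).round(1),"dir",np.degrees(np.arctan2(v[1],v[0])).round(2),"F",s["wrist_force"].round(1),"M",s["wrist_torque"].round(2),"j6",s["joints"][5].round(2),"grip",s["grip_width"].round(3))
E
python3 st.py
```

```text
Traceback (most recent call last):
  File "st.py", line 3, in <module>
    print(s["time_s"],"g",g.round(1),"yaw",np.degrees(s["tool_rot"][2]).round(2),"tilt",s["tool_rot"][:2].round(4),"knob rad",np.linalg.norm(v).round(1),"dir",np.degrees(np.arctan2(v[1],v[0])).round(2),"F",s["wrist_force"].round(1),"M",s["wrist_torque"].round(2),"j6",s["joints"][5].round(2),"grip",s["grip_width"].round(3))
                                                                                                                                                                                                                                                                                                           ^^^^^^^^^^^^^^^^^^^^^
AttributeError: 'float' object has no attribute 'round'
```

```bash
sed -i 's/s\["grip_width"\].round(3)/round(s["grip_width"],3)/' st.py; python3 st.py;  python3 - <<'E'
from station import r
from h import *
for n,(x0,y0) in {"side":(230,90)}.items():
    d=r.get_image(n); im=d["img"]
    cv2.imwrite(f"pics/{n}6.png",cv2.resize(im[y0:y0+150,x0:x0+150],None,fx=4,fy=4,interpolation=cv2.INTER_CUBIC)[:,:,::-1])
E
```

```text
6.75 g [ 451.  -188.1   98.9] yaw -11.61 tilt [-3.1398 -0.0226] knob rad 53.7 dir -139.12 F [0.4 1.8 2.4] M [0.14 0.51 0.35] j6 1.35 grip 0.198
```

View pics/side6.png

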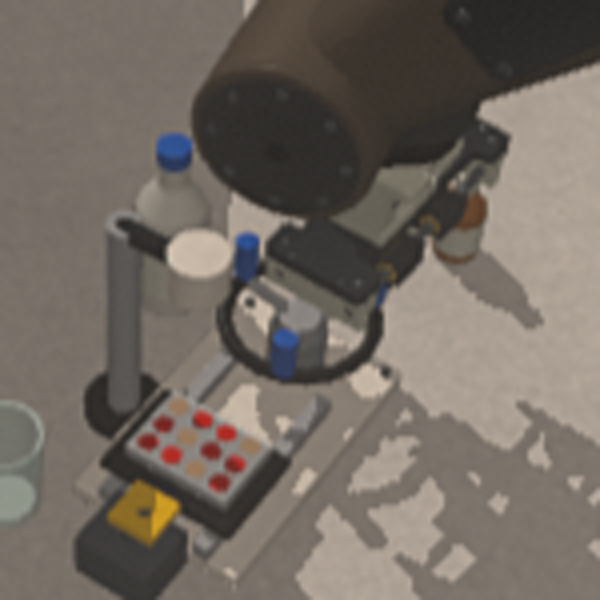

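play_rows([
  [-0.0295,-0.027,0.002,0.0556],
  [-0.0295,-0.027,0.002,0.0556],
  [-0.0295,-0.027,0.002,0.0556],
  [-0.0295,-0.027,0.002,0.0556],
  [-0.0295,-0.027,0.002,0.0556],
  [-0.0295,-0.027,0.002,0.0556],
  [-0.0295,-0.027,0.002,0.0556],
  [0,0,0,0],
  [0,0,0,0],
  [0,0,0,0],
])

```text
time_s: 7.8
tcp_pos: [434.9, -156.2, 257.8]
tool_rot: [-3.132, -0.018, -0.815]
wrist_force: [-0.5, 3.1, 2.9]
grip_width: 0.197
```

```bash
python3 st.py
```

```text
7.8 g [ 437.9 -157.2   98.8] yaw -46.72 tilt [-3.1319 -0.0176] knob rad 53.8 dir -175.52 F [-0.5  3.1  2.9] M [0.92 0.78 0.11] j6 0.66 grip 0.197
```

play_rows([
  [0,0,0,0],
  [0,0,0,0],
  [0,0,0,0],
  [0,0,-0.03,0],
  [0,0,-0.1,0],
  [0,0,-0.2,0],
  [0,0,-0.2,0],
  [0,0,-0.15,0],
  [0,0,-0.05,0],
  [0,0,0,0],
], hand=0.4)

```text
time_s: 8.8
tcp_pos: [433.1, -157.2, 349.0]
tool_rot: [-3.132, -0.018, -0.813]
wrist_force: [-0.1, 0.8, -0.7]
grip_width: 0.601
```

```bash
python3 st.py;  python3 - <<'E'
from station import r
from h import *
from scipy.optimize import least_squares
P=np.array([(492.7,-206.8),(451,-188.1),(437.9,-157.2)])
s=least_squares(lambda c:np.linalg.norm(P-c,axis=1)-55,[491,-153]); print(s.x,s.fun)
for n,(x0,y0) in {"side":(230,90),"top":(220,150)}.items():
    d=r.get_image(n); im=d["img"]
    cv2.imwrite(f"pics/{n}7.png",cv2.resize(im[y0:y0+150,x0:x0+150],None,fx=4,fy=4,interpolation=cv2.INTER_CUBIC)[:,:,::-1])
    for c in('blue','yellow'): 
        for b in blobs(im,c)[0]: print(n,c,b,onz(d,b[0],104)[0].round(1))
E
```

```text
8.8 g [ 436.1 -158.3  190. ] yaw -46.6 tilt [-3.1323 -0.0182] knob rad 55.7 dir -174.59 F [-0.1  0.8 -0.7] M [ 0.08  0.06 -0.06] j6 0.67 grip 0.601
[ 492.54712938 -151.87232637] [-0.07211364  0.12357296 -0.09378127]
side blue (array([422.31,   5.47]), array([379,   0,  95,  17, 944], dtype=int32)) [  393.5 -1106.9   104. ]
side blue (array([273.11, 126.51]), array([269, 124,   9,   6,  45], dtype=int32)) [ 632.2 -238.9  104. ]
side blue (array([273.5, 131. ]), array([272, 131,   4,   1,   4], dtype=int32)) [ 622.9 -222.   104. ]
side blue (array([300.57, 147.29]), array([300, 146,   2,   4,   7], dtype=int32)) [ 523.6 -195.8  104. ]
side blue (array([323.89, 165.79]), array([322, 164,   5,   5,  19], dtype=int32)) [ 436.7 -158.8  104. ]
side blue (array([290.33, 169.52]), array([288, 168,   6,   5,  21], dtype=int32)) [ 515.9 -104.6  104. ]
side yellow (array([393. ,  28.5]), array([393,  27,   1,   4,   4], dtype=int32)) [ 452.2 -903.1  104. ]
side yellow (array([264.53, 218.75]), array([256, 211,  18,  16, 157], dtype=int32)) [508.1  77.8 104. ]
top blue (array([254.89,  65.97]), array([   0,   59,  512,   16, 6114], dtype=int32)) [924.3  14.3 104. ]
top blue (array([332.59, 174.03]), array([328, 170,  10,   9,  70], dtype=int32)) [ 616.8 -199.4  104. ]
top blue (array([ 18.4, 195. ]), array([ 18, 193,   2,   5,   5], dtype=int32)) [560.1 669.6 104. ]
top blue (array([ 25.59, 214.89]), array([ 20, 199,  12,  32,  37], dtype=int32)) [505.2 646.5 104. ]
top blue (array([298.44, 210.47]), array([296, 207,   6,   8,  32], dtype=int32)) [ 516.8 -104.   104. ]
top blue (array([332.03, 208.59]), array([329, 206,   7,   7,  32], dtype=int32)) [ 521.7 -196.1  104. ]
top yellow (array([244.89, 208.12]), array([238, 201,  15,  15, 180], dtype=int32)) [523.6  42.  104. ]
```

View pics/side7.png

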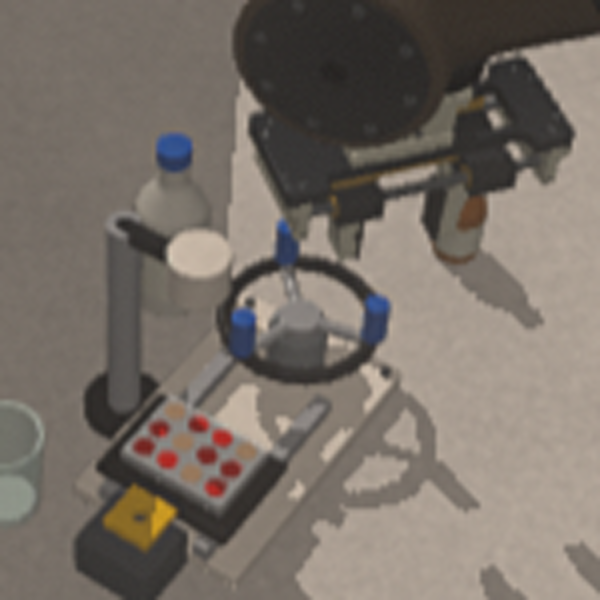

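View pics/top7.png

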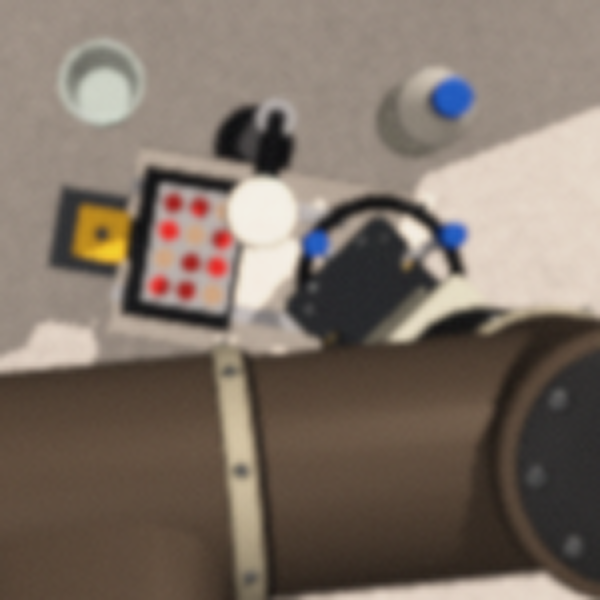

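```bash
python3 mv.py 523 -197 190 20 10
```

```text
t 8.9 p [ 432.8 -157.1  347.8] g [ 435.5 -158.2  188.9] tilt [-3.1337 -0.0167] yaw -46.6 F [-0.2 -0.1  0.8] j [ 0.09  0.04 -0.54  0.01 -0.98  0.67] grip 0.6
dist/row 9.570608441673095 deg/row 6.660214353489915
[0.074, -0.031, 0.001, np.float64(-0.074)]
[0.077, -0.022, 0.001, np.float64(-0.074)]
[0.079, -0.013, 0.0, np.float64(-0.074)]
[0.08, -0.004, 0.0, np.float64(-0.074)]
[0.08, 0.005, 0.0, np.float64(-0.074)]
[0.078, 0.015, 0.0, np.float64(-0.074)]
[0.076, 0.024, 0.0, np.float64(-0.074)]
[0.073, 0.032, 0.0, np.float64(-0.074)]
[0.069, 0.041, -0.0, np.float64(-0.074)]
[0.063, 0.048, -0.0, np.float64(-0.074)]
```

play_rows([
  [0.074,-0.031,0.001,-0.074],
  [0.077,-0.022,0.001,-0.074],
  [0.079,-0.013,0,-0.074],
  [0.08,-0.004,0,-0.074],
  [0.08,0.005,0,-0.074],
  [0.078,0.015,0,-0.074],
  [0.076,0.024,0,-0.074],
  [0.073,0.032,0,-0.074],
  [0.069,0.041,0,-0.074],
  [0.063,0.048,0,-0.074],
])

```text
time_s: 9.9
tcp_pos: [520.6, -195.4, 334.4]
tool_rot: [3.139, 0.006, 0.393]
wrist_force: [0.6, 0.1, -0.6]
grip_width: 0.602
```

```bash
python3 mv.py 523 -197 96 20 10
```

```text
t 9.9 p [ 520.6 -195.4  334.4] g [ 519.7 -196.1  175.4] tilt [3.1393 0.0065] yaw 22.54 F [ 0.6  0.1 -0.6] j [-0.01  0.22 -0.35  0.01 -1.    1.97] grip 0.602
dist/row 7.944717377237043 deg/row -0.2535212936791718
[0.003, 0.002, 0.066, np.float64(0.0028)]
[0.003, 0.002, 0.066, np.float64(0.0028)]
[0.003, 0.002, 0.066, np.float64(0.0028)]
[0.003, 0.002, 0.066, np.float64(0.0028)]
[0.003, 0.002, 0.066, np.float64(0.0028)]
[0.003, 0.001, 0.066, np.float64(0.0028)]
[0.003, 0.001, 0.066, np.float64(0.0028)]
[0.003, 0.001, 0.066, np.float64(0.0028)]
[0.003, 0.001, 0.066, np.float64(0.0028)]
[0.003, 0.001, 0.066, np.float64(0.0028)]
```

play_rows([
  [0.015,0.008,0,0.014],
  [0.013,0.007,0.05,0.014],
  [0,0,0.1,0],
  [0,0,0.12,0],
  [0,0,0.12,0],
  [0,0,0.12,0],
  [0,0,0.09,0],
  [0,0,0.04,0],
  [0,0,0.015,0],
  [0,0,0,0],
])

```text
time_s: 10.9
tcp_pos: [521.0, -195.1, 250.4]
tool_rot: [3.14, 0.013, 0.33]
wrist_force: [-0.8, 0.5, -0.1]
grip_width: 0.601
```

```bash
python3 mv.py 523 -197 96 20 1
```

```text
t 10.9 p [ 521.  -195.1  250.4] g [ 519.2 -196.    91.4] tilt [3.1402 0.0127] yaw 18.9 F [-0.8  0.5 -0.1] j [-0.    0.32 -0.45  0.01 -0.82  1.9 ] grip 0.601
dist/row 6.038604227110364 deg/row 1.0982643558618417
[0.027, 0.018, -0.038, np.float64(-0.0122)]
```

play_rows([
  [0,0,-0.04,0],
  [0.02,0.01,0,0],
  [0,0,0,0],
  [0,0,0,0],
  [0,0,0,0],
  [0,0,0,0],
  [0,0,0,0],
  [0,0,0,0],
  [0,0,0,0],
  [0,0,0,0],
], hand=1)

```text
time_s: 11.9
tcp_pos: [524.7, -196.6, 255.1]
tool_rot: [3.137, 0.011, 0.328]
wrist_force: [-0.4, -1.5, 1.9]
grip_width: 0.201
```

```bash
sed -i 's/491.6,-153\]/492.4,-152]/' st.py; python3 st.py; python3 - <<'E'
from h import *
yaw=np.radians(19); phi=np.radians(-55.5); 
for dg in (5,7): 
    dl=np.radians(dg); ch=2*55*np.sin(dl/2); dirw=phi-np.pi/2-dl/2; v=ch*np.array([np.cos(dirw),np.sin(dirw)])
    print(dg,(np.array([v@[np.cos(yaw),np.sin(yaw)],v@[np.sin(yaw),-np.cos(yaw)]])/120).round(4),dg/90)
E
```

```text
11.9 g [ 523.3 -197.8   96.1] yaw 18.79 tilt [3.1372 0.0112] knob rad 55.3 dir -56.04 F [-0.4 -1.5  1.9] M [-0.08  0.01  0.  ] j6 1.9 grip 0.201
5 [-0.039  0.009] 0.05555555555555555
7 [-0.0547  0.0116] 0.07777777777777778
```

play_rows([
  [-0.039,0.009,0.001,0.0556],
  [-0.039,0.009,0.001,0.0556],
  [-0.039,0.009,0.001,0.0556],
  [-0.039,0.009,0.001,0.0556],
  [-0.039,0.009,0.001,0.0556],
  [-0.039,0.009,0.001,0.0556],
  [-0.039,0.009,0.001,0.0556],
  [-0.039,0.009,0.001,0.0556],
  [-0.039,0.009,0.001,0.0556],
  [-0.039,0.009,0.001,0.0556],
])

```text
time_s: 12.9
tcp_pos: [477.9, -204.0, 255.1]
tool_rot: [3.13, 0.001, -0.575]
wrist_force: [-1.4, 0.1, 3.5]
grip_width: 0.194
```

```bash
python3 st.py;  python3 - <<'E'
from station import r
from h import *
for n,(x0,y0) in {"side":(230,90),"top":(220,150)}.items():
    d=r.get_image(n); im=d["img"]
    cv2.imwrite(f"pics/{n}8.png",cv2.resize(im[y0:y0+150,x0:x0+150],None,fx=4,fy=4,interpolation=cv2.INTER_CUBIC)[:,:,::-1])
E
```

```text
12.9 g [ 476.8 -205.4   96.1] yaw -32.92 tilt [3.1299e+00 1.3000e-03] knob rad 55.7 dir -106.33 F [-1.4  0.1  3.5] M [0.61 0.12 0.33] j6 1.01 grip 0.194
```

View pics/side8.png

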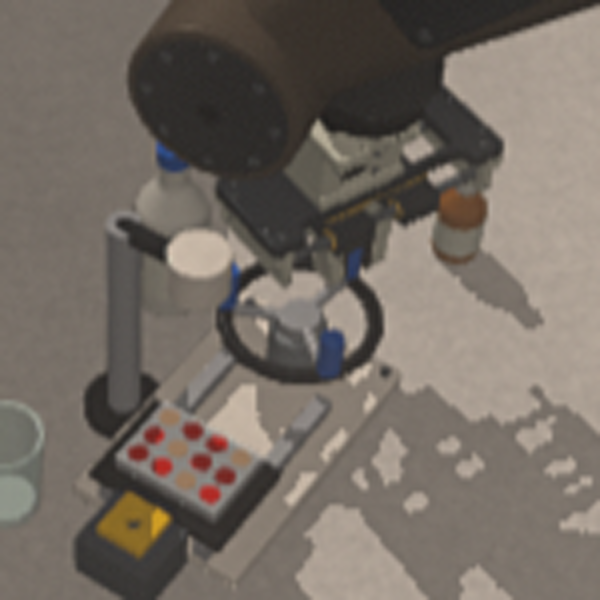

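View pics/top8.png

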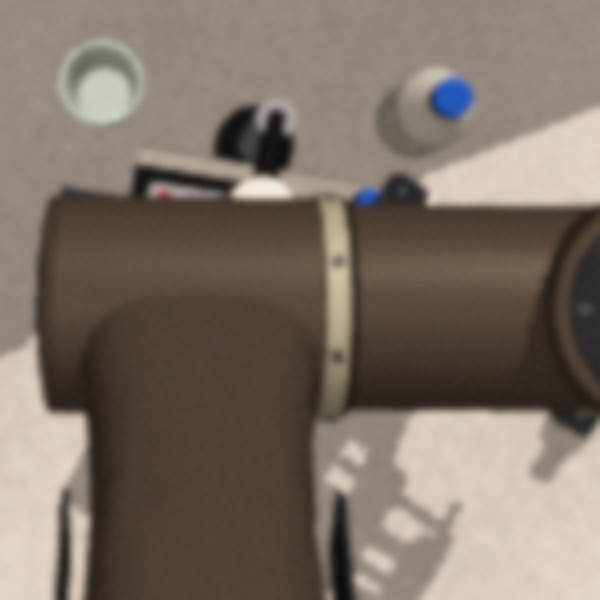

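play_rows([
  [-0.036,0.0084,0.001,0.0517],
  [-0.036,0.0084,0.001,0.0517],
  [-0.036,0.0084,0.001,0.0517],
  [-0.036,0.0084,0.001,0.0517],
  [-0.036,0.0084,0.001,0.0517],
  [0,0,0,0],
  [0,0,0,0],
  [0,0,0,0],
  [0,0,0,0],
  [0,0,0,0],
])

```text
time_s: 14.0
tcp_pos: [458.3, -193.4, 255.1]
tool_rot: [3.129, -0.002, -0.965]
wrist_force: [-2.9, 1.3, 4.5]
grip_width: 0.199
```

```bash
python3 st.py
```

```text
14.0 g [ 456.9 -194.8   96.1] yaw -55.31 tilt [ 3.1291e+00 -2.2000e-03] knob rad 55.6 dir -129.68 F [-2.9  1.3  4.5] M [1.11 0.69 0.02] j6 0.6 grip 0.199
```

Release, rise, and look.

play_rows([
  [0,0,0,0],
  [0,0,0,0],
  [0,0,0,0],
  [0,0,-0.03,0],
  [0,0,-0.1,0],
  [0,0,-0.25,0],
  [0,0,-0.3,0],
  [0,0,-0.3,0],
  [0,0,-0.2,0],
  [0,0,0,0],
], hand=0.4)

```text
time_s: 15.0
tcp_pos: [460.4, -192.5, 401.7]
tool_rot: [3.126, -0.001, -0.961]
wrist_force: [0.1, -0.7, -0.7]
grip_width: 0.597
```

```bash
python3 mv.py 471 316 250 0 13; 
```

```text
t 15.0 p [ 460.4 -192.5  401.7] g [ 458.4 -194.1  242.7] tilt [ 3.1257e+00 -1.4000e-03] yaw -55.08 F [ 0.1 -0.7 -0.7] j [ 0.    0.07 -0.37  0.01 -1.14  0.6 ] grip 0.597
dist/row 39.2530537478966 deg/row 4.236767470527341
[-0.263, -0.194, -0.008, np.float64(-0.0471)]
[-0.248, -0.213, -0.008, np.float64(-0.0471)]
[-0.232, -0.23, -0.009, np.float64(-0.0471)]
[-0.214, -0.247, -0.009, np.float64(-0.0471)]
[-0.196, -0.262, -0.009, np.float64(-0.0471)]
[-0.176, -0.276, -0.009, np.float64(-0.0471)]
[-0.155, -0.288, -0.009, np.float64(-0.0471)]
[-0.133, -0.299, -0.01, np.float64(-0.0471)]
[-0.111, -0.308, -0.01, np.float64(-0.0471)]
[-0.088, -0.315, -0.01, np.float64(-0.0471)]
[-0.064, -0.321, -0.01, np.float64(-0.0471)]
[-0.04, -0.324, -0.01, np.float64(-0.0471)]
[-0.016, -0.327, -0.01, np.float64(-0.0471)]
```

```bash
python3 mv.py 471 310 240 -99.6 13; python3 - <<'E'
from station import r
from h import *
S=r.get_image("side"); T=r.get_image("top")
# pin head: silhouette of blob in S; fit: project model head points for candidate xy and compare blob centroid
b,m=blobs(S["img"],'red'); b=[k for k in b if k[0][1]>290][0]; print(b)
print(onz(S,b[0],68.5))
b,m=blobs(T["img"],'red'); b=[k for k in b if k[0][0]<200]; print(b)
if b: print(onz(T,b[0][0],72))
# holder top outline side corners (crop/9): left(182,272) top(298,128) right(448,232) front(330,375)
c=np.array([(182,272),(298,128),(448,232),(330,375)])/9+[200,285]-.5
q=onz(S,c,50); print(q.round(1),q.mean(0))
c=np.array([(212,108),(365,128),(340,285),(190,268)])/9+[120,205]-.5
q=onz(T,c,50); print(q.round(1),q.mean(0))
E
```

```text
t 15.0 p [ 460.4 -192.5  401.7] g [ 458.4 -194.1  242.7] tilt [ 3.1257e+00 -1.4000e-03] yaw -55.08 F [ 0.1 -0.7 -0.7] j [ 0.    0.07 -0.37  0.01 -1.14  0.6 ] grip 0.597
dist/row 38.78817645482526 deg/row -3.4247709910111204
[-0.26, -0.192, -0.002, np.float64(0.0381)]
[-0.271, -0.176, -0.001, np.float64(0.0381)]
[-0.281, -0.159, -0.001, np.float64(0.0381)]
[-0.29, -0.142, -0.001, np.float64(0.0381)]
[-0.298, -0.124, -0.001, np.float64(0.0381)]
[-0.305, -0.106, -0.0, np.float64(0.0381)]
[-0.311, -0.088, -0.0, np.float64(0.0381)]
[-0.316, -0.069, 0.0, np.float64(0.0381)]
[-0.319, -0.05, 0.0, np.float64(0.0381)]
[-0.322, -0.031, 0.001, np.float64(0.0381)]
[-0.323, -0.012, 0.001, np.float64(0.0381)]
[-0.323, 0.007, 0.001, np.float64(0.0381)]
[-0.322, 0.027, 0.002, np.float64(0.0381)]
(array([234.06, 308.8 ]), array([231, 303,   7,  12,  70], dtype=int32))
[[471.55975018 316.32461434  68.5       ]]
[(array([147.45, 226.74]), array([144, 225,   8,   5,  31], dtype=int32))]
[[472.76954685 315.85600701  72.        ]]
[[499.5 337.5  50. ]
 [491.4 288.3  50. ]
 [442.1 296.6  50. ]
 [451.7 344.8  50. ]] [471.17144676 316.81317976  50.        ]
[[501.6 335.4  50. ]
 [495.2 286.4  50. ]
 [445.6 293.5  50. ]
 [450.9 341.5  50. ]] [473.31743088 314.21740847  50.        ]
```

play_rows([
  [-0.26,-0.192,-0.01,0.038],
  [-0.271,-0.176,-0.01,0.038],
  [-0.281,-0.159,-0.01,0.038],
  [-0.29,-0.142,-0.005,0.038],
  [-0.298,-0.124,-0.005,0.038],
  [-0.305,-0.106,0,0.038],
  [-0.311,-0.088,0,0.038],
  [-0.316,-0.069,0,0.038],
  [-0.319,-0.05,0.001,0.038],
  [-0.322,-0.031,0.001,0.038],
])

```text
time_s: 16.1
tcp_pos: [469.8, 204.5, 384.7]
tool_rot: [3.104, -0.017, -1.591]
wrist_force: [0.9, 0.3, 1.2]
grip_width: 0.607
```

```bash
python3 mv.py 472 316 150 -99.6 8;  python3 - <<'E'
from station import r
from h import *
for n,(x0,y0) in {"side":(230,120),"top":(220,150)}.items():
    d=r.get_image(n); im=d["img"]
    cv2.imwrite(f"pics/{n}9.png",cv2.resize(im[y0:y0+150,x0:x0+150],None,fx=4,fy=4,interpolation=cv2.INTER_CUBIC)[:,:,::-1])
    for c in('blue','yellow'): 
        for b in blobs(im,c)[0]: print(n,c,b,onz(d,b[0],104 if c=="blue" else 52)[0].round(1))
E
```

```text
t 16.1 p [469.8 204.5 384.7] g [463.8 201.9 225.8] tilt [ 3.1044 -0.017 ] yaw -91.13 F [0.9 0.3 1.2] j [ 0.79  0.12 -0.35 -0.02 -1.14 -0.8 ] grip 0.607
dist/row 17.149433858251335 deg/row -1.0583715737668076
[-0.12, -0.009, 0.077, np.float64(0.0118)]
[-0.12, -0.007, 0.077, np.float64(0.0118)]
[-0.12, -0.005, 0.077, np.float64(0.0118)]
[-0.12, -0.002, 0.077, np.float64(0.0118)]
[-0.12, -0.0, 0.077, np.float64(0.0118)]
[-0.12, 0.002, 0.077, np.float64(0.0118)]
[-0.12, 0.004, 0.077, np.float64(0.0118)]
[-0.12, 0.006, 0.077, np.float64(0.0118)]
side blue (array([452.15,  11.52]), array([ 359,    0,  149,   34, 2485], dtype=int32)) [  279.7 -1113.5   104. ]
side blue (array([510.6,   0.8]), array([510,   0,   2,   3,   5], dtype=int32)) [   89.  -1291.1   104. ]
side yellow (array([380.09,  51.66]), array([364,  27,  30,  33, 184], dtype=int32)) [ 465.3 -819.1   52. ]
top blue (array([254.3 ,  66.15]), array([   0,   59,  512,   16, 5972], dtype=int32)) [923.8  16.  104. ]
top blue (array([332.59, 174.03]), array([328, 170,  10,   9,  70], dtype=int32)) [ 616.8 -199.4  104. ]
top blue (array([ 18.4, 195. ]), array([ 18, 193,   2,   5,   5], dtype=int32)) [560.1 669.6 104. ]
top blue (array([ 25.61, 214.89]), array([ 20, 199,  12,  32,  36], dtype=int32)) [505.2 646.4 104. ]
top blue (array([319.58, 200.18]), array([316, 198,   8,   5,  33], dtype=int32)) [ 544.8 -162.2  104. ]
top blue (array([297.59, 226.56]), array([295, 223,   6,   8,  32], dtype=int32)) [ 473.1 -101.2  104. ]
top blue (array([331.33, 231.88]), array([328, 229,   7,   6,  33], dtype=int32)) [ 458.3 -193.2  104. ]
top yellow (array([241.66, 207.57]), array([235, 200,  14,  16, 171], dtype=int32)) [526.8  52.7  52. ]
```

View pics/side9.png

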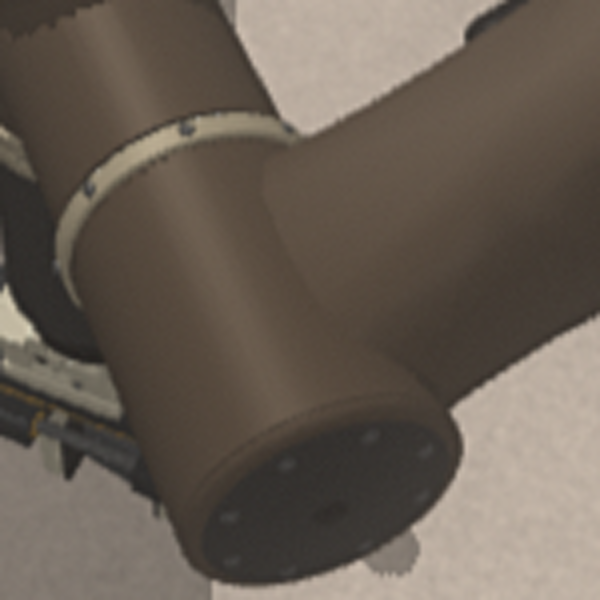

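View pics/top9.png

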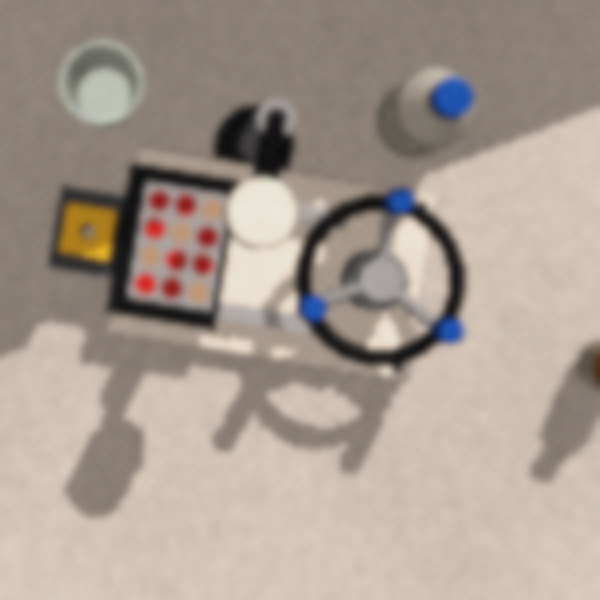

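```bash
python3 - <<'E'
from station import r
from h import *
from scipy.optimize import least_squares
T=r.get_image("top")
kn=onz(T,[(319.58,200.18),(297.59,226.56),(331.33,231.88)],104)[:,:2]
ph=[0,2*np.pi/3,4*np.pi/3]
s=least_squares(lambda p:np.ravel([(k[0]-p[0]-55*np.cos(p[2]+a),k[1]-p[1]-55*np.sin(p[2]+a)) for k,a in zip(kn,ph)]),[492,-152,-0.17]); print(s.x,s.fun.round(1))
# eyelet hole: weighted dark centroid within window
g=cv2.cvtColor(T["img"],cv2.COLOR_RGB2GRAY).astype(float)
win=g[203:213,236:248]; print(win.astype(int))
# lock block outline: dark; corners in crop px /4
c=np.array([(64,187),(49,268)])/4+[220,150]-.4
print(onz(T,c,40).round(1))
e=onz(T,[(241.5,207.4)],52)[0]; print("eyelet",e)
W=s.x[:2]; v=e[:2]-W; print(np.linalg.norm(v),np.arctan2(v[1],v[0])-np.pi/2)
E
```

```text
[ 4.92079390e+02 -1.52204221e+02 -1.73974187e-01] [-1.5 -0.5 -0.1 -0.7  1.6  1.2]
[[103 122 128 127 126 126 126 125 125 123 120 115]
 [109 126 129 128 127 126 127 126 127 128 127 119]
 [112 127 129 125 119 116 119 124 128 128 127 119]
 [112 129 128 121 107 102 112 122 128 129 128 116]
 [116 128 128 117 103 107 118 124 128 130 126 113]
 [120 129 128 119 110 117 123 125 127 130 126 112]
 [124 130 129 123 116 118 123 126 127 129 126 108]
 [126 130 129 128 123 124 126 129 130 135 133 109]
 [127 131 129 129 129 129 130 136 143 152 152 124]
 [113 118 121 124 130 139 142 150 163 171 164 126]]
[[559.7  70.8  40. ]
 [501.1  81.5  40. ]]
eyelet [527.23925609  53.19317964  52.        ]
208.38500042865965 -0.16953650290821054
```

play_rows([
  [-0.06,-0.005,0.02,0.01],
  [-0.1,-0.007,0.05,0.01],
  [-0.12,-0.006,0.07,0.01],
  [-0.13,-0.004,0.08,0.01],
  [-0.13,-0.002,0.08,0.01],
  [-0.13,0,0.08,0.01],
  [-0.12,0.002,0.08,0.01],
  [-0.1,0.004,0.08,0.01],
  [-0.06,0.004,0.06,0.01],
  [0,0,0,0],
])

```text
time_s: 17.25
tcp_pos: [478.2, 314.3, 299.2]
tool_rot: [3.1, -0.032, -1.747]
wrist_force: [0.1, -0.2, 0.1]
grip_width: 0.6
```

```bash
python3 mv.py 472 316 75 -99.6 8;python3 - <<'E'
from station import r
from h import *
d=r.get_image("side"); im=d["img"]
cv2.imwrite(f"pics/side10.png",im[:,:,::-1])
E
```

```text
t 17.25 p [478.2 314.3 299.2] g [470.8 310.5 140.4] tilt [ 3.1001 -0.0315] yaw -100.09 F [ 0.1 -0.2  0.1] j [ 0.91  0.3  -0.33 -0.03 -0.99 -1.08] grip 0.6
dist/row 8.209001763896348 deg/row 0.0606491072337851
[-0.008, -0.003, 0.068, np.float64(-0.0007)]
[-0.008, -0.003, 0.068, np.float64(-0.0007)]
[-0.008, -0.003, 0.068, np.float64(-0.0007)]
[-0.008, -0.003, 0.068, np.float64(-0.0007)]
[-0.008, -0.003, 0.068, np.float64(-0.0007)]
[-0.008, -0.003, 0.068, np.float64(-0.0007)]
[-0.008, -0.003, 0.068, np.float64(-0.0007)]
[-0.008, -0.003, 0.068, np.float64(-0.0007)]
```

View pics/side10.png

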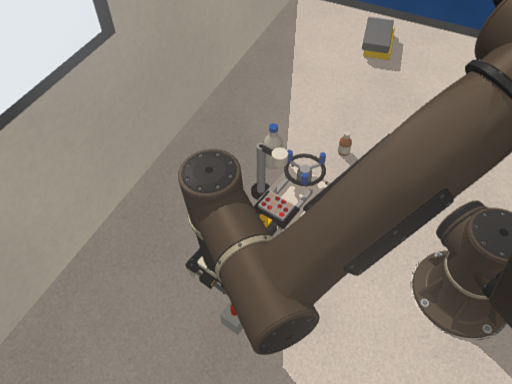

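play_rows([
  [-0.03,-0.012,0,0],
  [-0.02,-0.007,0.03,0],
  [0,0,0.06,0],
  [-0.003,-0.001,0.09,0],
  [-0.003,-0.001,0.1,0],
  [-0.003,-0.001,0.1,0],
  [-0.003,-0.001,0.08,0],
  [-0.002,-0.001,0.05,0],
  [0,0,0.02,0],
  [0,0,0,0],
])

```text
time_s: 18.3
tcp_pos: [479.5, 318.2, 230.8]
tool_rot: [3.1, -0.031, -1.747]
wrist_force: [0.2, 0.7, 0.3]
grip_width: 0.601
```

```bash
python3 mv.py 472 316 75 -99.6 1; python3 - <<'E'
from station import r
from h import *
d=r.get_image("top"); im=d["img"]; x0,y0=100,170
cv2.imwrite(f"pics/top11.png",cv2.resize(im[y0:y0+110,x0:x0+150],None,fx=5,fy=5,interpolation=cv2.INTER_CUBIC)[:,:,::-1])
d=r.get_image("side"); im=d["img"]; x0,y0=180,190
cv2.imwrite(f"pics/side11.png",cv2.resize(im[y0:y0+150,x0:x0+150],None,fx=4,fy=4,interpolation=cv2.INTER_CUBIC)[:,:,::-1])
E
```

```text
t 18.3 p [479.5 318.2 230.8] g [472.2 314.5  72. ] tilt [ 3.1004 -0.0311] yaw -100.1 F [0.2 0.7 0.3] j [ 0.92  0.38 -0.39 -0.03 -0.85 -1.07] grip 0.601
dist/row 3.405209260508457 deg/row 0.49511604510052787
[-0.011, 0.005, -0.025, np.float64(-0.0055)]
```

View pics/side11.png

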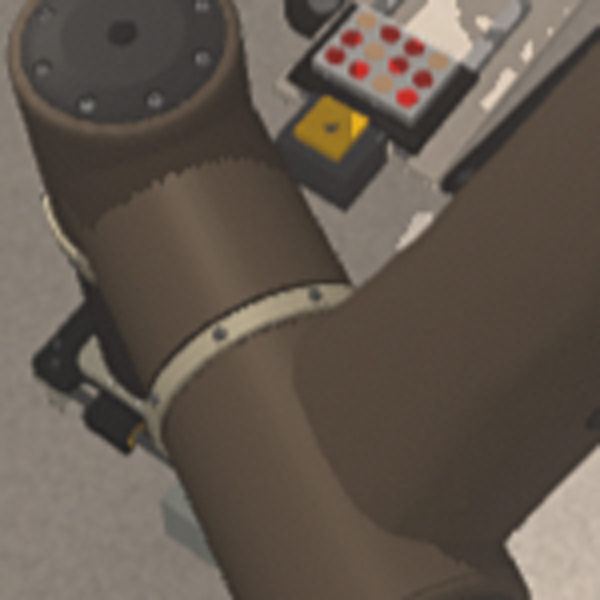

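View pics/top11.png

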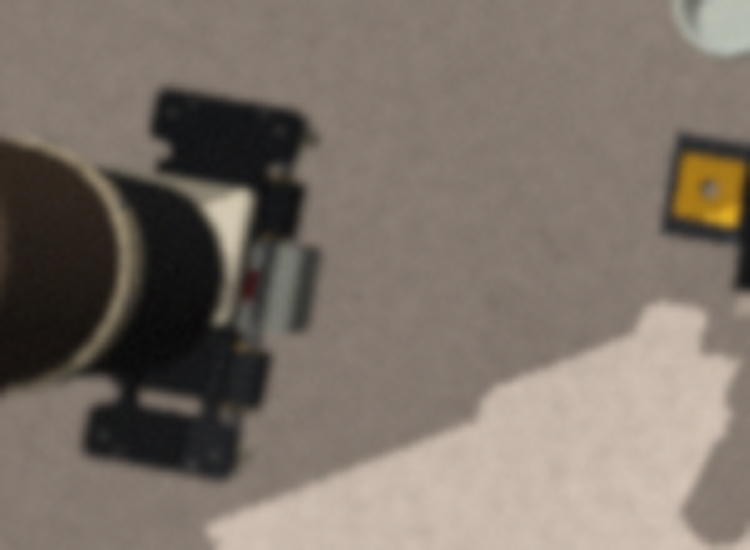

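play_rows([
  [-0.012,0.003,-0.035,0],
  [0,0,0,0],
  [0,0,0,0],
  [0,0,0,0],
  [0,0,0,0],
  [0,0,0,0],
  [0,0,0,0],
  [0,0,0,0],
  [0,0,0,0],
  [0,0,0,0],
], hand=1, force=30)

```text
time_s: 19.4
tcp_pos: [480.2, 320.5, 237.9]
tool_rot: [3.103, -0.027, -1.747]
wrist_force: [0.3, 0.6, 0.5]
grip_width: 0.199
```

```bash
python3 mv.py 472 316 75 -99.6 1; python3 - <<'E'
from station import r
from h import *
d=r.get_image("side"); print(onz(d,[(262.6,221.35)],52))
b,m=blobs(d["img"],"yellow"); print(b,[onz(d,k[0],52) for k in b])
E
```

```text
t 19.4 p [480.2 320.5 237.9] g [473.4 317.4  79.1] tilt [ 3.1029 -0.0271] yaw -100.08 F [0.3 0.6 0.5] j [ 0.92  0.37 -0.38 -0.03 -0.86 -1.08] grip 0.199
dist/row 4.527448426452677 deg/row 0.4812982957565619
[0.013, 0.008, 0.035, np.float64(-0.0053)]
[[524.35804785  55.27265388  52.        ]]
[(array([379.99,  51.56]), array([364,  27,  30,  33, 180], dtype=int32)), (array([262.42, 221.4 ]), array([254, 214,  18,  16, 167], dtype=int32))] [array([[ 465.84950267, -819.48846509,   52.        ]]), array([[524.72325213,  55.6340119 ,  52.        ]])]
```

play_rows([
  [0,0,-0.02,0],
  [0,0,-0.05,0],
  [0,0,-0.08,0],
  [0,0,-0.1,0],
  [0,0,-0.12,0],
  [0,0,-0.12,0],
  [0,0,-0.1,0],
  [0,0,-0.06,0],
  [0,0,-0.03,0],
  [0,0,0,0],
])

```text
time_s: 20.45
tcp_pos: [484.1, 322.2, 328.6]
tool_rot: [3.105, -0.025, -1.747]
wrist_force: [0.2, 0.6, -0.3]
grip_width: 0.195
```

```bash
python3 mv.py 527 40 165 -99.6 10; python3 - <<'E'
from station import r
from h import *
d=r.get_image("top"); im=d["img"]; x0,y0=100,170
cv2.imwrite(f"pics/top12.png",cv2.resize(im[y0:y0+110,x0:x0+150],None,fx=5,fy=5,interpolation=cv2.INTER_CUBIC)[:,:,::-1])
E
```

```text
t 20.45 p [484.1 322.2 328.6] g [477.6 319.4 169.7] tilt [ 3.1045 -0.0246] yaw -100.08 F [ 0.2  0.6 -0.3] j [ 0.92  0.28 -0.27 -0.02 -1.05 -1.08] grip 0.195
dist/row 28.374538458594095 deg/row 0.047906449636392505
[0.222, -0.082, 0.006, np.float64(-0.0005)]
[0.222, -0.081, 0.006, np.float64(-0.0005)]
[0.222, -0.081, 0.006, np.float64(-0.0005)]
[0.222, -0.081, 0.006, np.float64(-0.0005)]
[0.222, -0.081, 0.006, np.float64(-0.0005)]
[0.222, -0.081, 0.006, np.float64(-0.0005)]
[0.222, -0.08, 0.006, np.float64(-0.0005)]
[0.222, -0.08, 0.006, np.float64(-0.0005)]
[0.222, -0.08, 0.006, np.float64(-0.0005)]
[0.222, -0.08, 0.006, np.float64(-0.0005)]
```

View pics/top12.png

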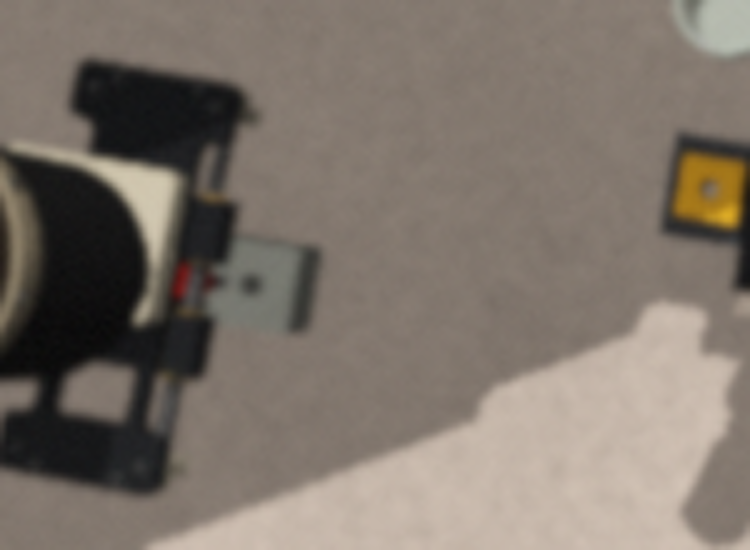

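play_rows([
  [0.1,-0.037,0,0],
  [0.2,-0.074,0,0],
  [0.24,-0.088,0,0],
  [0.24,-0.088,0,0],
  [0.24,-0.088,0,0],
  [0.24,-0.088,0,0],
  [0.24,-0.088,0,0],
  [0.2,-0.074,0,0],
  [0.1,-0.037,0,0],
  [0,0,0,0],
])

```text
time_s: 21.5
tcp_pos: [522.8, 81.8, 324.0]
tool_rot: [3.094, -0.034, -1.746]
wrist_force: [0.1, 0.9, 0.2]
grip_width: 0.199
```

```bash
python3 mv.py 527 56 150 -99.6 10; python3 - <<'E'
from station import r
from h import *
T=r.get_image("top"); print("holder hole",onz(T,[(149.8,226.6)],50)); im=T["img"]; x0,y0=180,140
cv2.imwrite(f"pics/top13.png",cv2.resize(im[y0:y0+120,x0:x0+150],None,fx=5,fy=5,interpolation=cv2.INTER_CUBIC)[:,:,::-1])
d=r.get_image("side"); im=d["img"]; x0,y0=180,130
cv2.imwrite(f"pics/side13.png",cv2.resize(im[y0:y0+150,x0:x0+150],None,fx=4,fy=4,interpolation=cv2.INTER_CUBIC)[:,:,::-1])
E
```

```text
t 21.5 p [522.8  81.8 324. ] g [514.4  77.7 165.3] tilt [ 3.0944 -0.0343] yaw -100.03 F [0.1 0.9 0.2] j [ 0.52  0.21 -0.4  -0.   -1.03 -0.7 ] grip 0.199
dist/row 2.93565910733703 deg/row 0.04335695614174177
[0.016, -0.014, 0.013, np.float64(-0.0005)]
[0.016, -0.014, 0.013, np.float64(-0.0005)]
[0.016, -0.014, 0.013, np.float64(-0.0005)]
[0.016, -0.014, 0.013, np.float64(-0.0005)]
[0.016, -0.014, 0.013, np.float64(-0.0005)]
[0.016, -0.014, 0.013, np.float64(-0.0005)]
[0.016, -0.014, 0.013, np.float64(-0.0005)]
[0.016, -0.014, 0.013, np.float64(-0.0005)]
[0.016, -0.014, 0.013, np.float64(-0.0005)]
[0.016, -0.014, 0.013, np.float64(-0.0005)]
holder hole [[472.75922198 315.47473533  50.        ]]
```

View pics/top13.png

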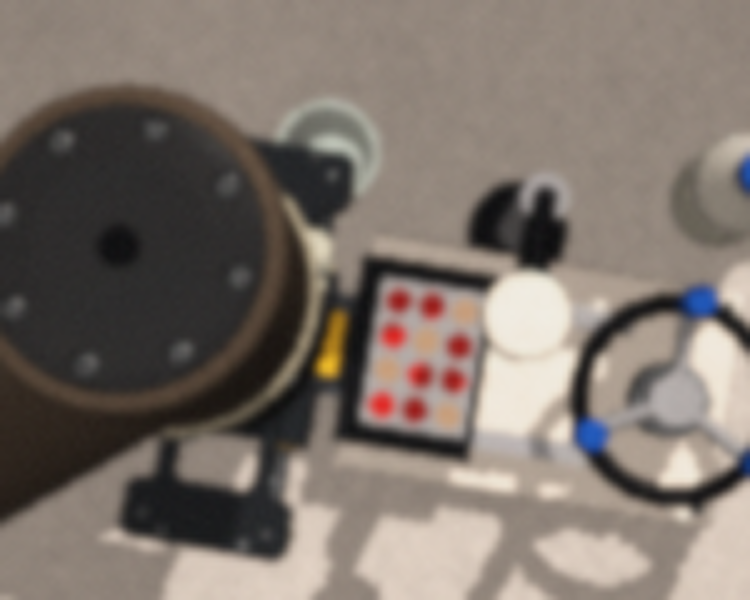

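View pics/side13.png

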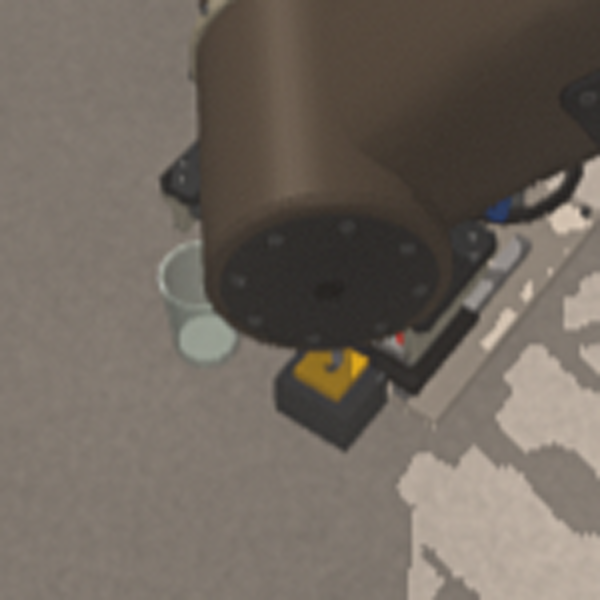

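play_rows([
  [0.02,-0.015,0,0],
  [0.025,-0.02,0,0],
  [0.03,-0.025,0,0],
  [0.03,-0.025,0,0],
  [0.025,-0.02,0,0],
  [0.015,-0.015,0,0],
  [0,0,0,0],
  [0,0,0,0],
  [0,0,0,0],
  [0,0,0,0],
])

```text
time_s: 22.6
tcp_pos: [535.0, 64.8, 323.7]
tool_rot: [3.095, -0.034, -1.741]
wrist_force: [0.1, 0.2, -0.3]
grip_width: 0.194
```

```bash
python3 mv.py 527 56 150 -99.6 10; python3 - <<'E'
from station import r
from h import *
d=r.get_image("side"); im=d["img"]; x0,y0=230,190
cv2.imwrite(f"pics/side14.png",cv2.resize(im[y0:y0+60,x0:x0+60],None,fx=10,fy=10,interpolation=cv2.INTER_CUBIC)[:,:,::-1])
s=r.read_state(); Rm=R.from_euler("xyz",s["tool_rot"]).as_matrix()[:,2]; g=s["tcp_pos"]+159*Rm
for t in (0,40,60,74): print(t,proj(d,g+t*Rm),proj(d,g+[0,0,-t]))
print(proj(d,[[527,54.7,52],[527,54.7,40]]))
E
```

```text
t 22.6 p [535.   64.8 323.7] g [526.7  60.8 165. ] tilt [ 3.0945 -0.0339] yaw -99.75 F [ 0.1  0.2 -0.3] j [ 0.48  0.22 -0.38 -0.   -1.03 -0.65] grip 0.194
dist/row 1.5711501583947087 deg/row 0.014849768712066136
[0.003, -0.001, 0.013, np.float64(-0.0002)]
[0.003, -0.001, 0.013, np.float64(-0.0002)]
[0.003, -0.001, 0.013, np.float64(-0.0002)]
[0.003, -0.001, 0.013, np.float64(-0.0002)]
[0.003, -0.001, 0.013, np.float64(-0.0002)]
[0.003, -0.001, 0.013, np.float64(-0.0002)]
[0.003, -0.001, 0.013, np.float64(-0.0002)]
[0.003, -0.001, 0.013, np.float64(-0.0002)]
[0.003, -0.001, 0.013, np.float64(-0.0002)]
[0.003, -0.001, 0.013, np.float64(-0.0002)]
0 [[260.95430657 197.23033332]] [[260.95430657 197.23033332]]
40 [[261.83970293 206.60570181]] [[260.93924865 206.61877771]]
60 [[262.26567242 211.11636168]] [[260.93199187 211.13521499]]
74 [[262.55752098 214.20683596]] [[260.92701533 214.2294551 ]]
[[261.81422693 220.83520235]
 [261.80369201 223.32806597]]
```

View pics/side14.png

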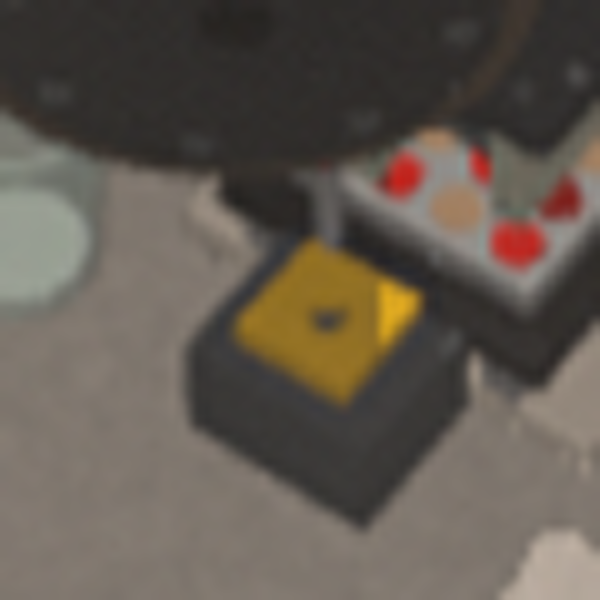

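play_rows([
  [0.009,-0.007,0.02,0],
  [0.009,-0.007,0.04,0],
  [0.009,-0.006,0.05,0],
  [0,0,0.05,0],
  [0,0,0.05,0],
  [0,0,0.04,0],
  [0,0,0.03,0],
  [0,0,0.01,0],
  [0,0,0,0],
  [0,0,0,0],
])

```text
time_s: 23.65
tcp_pos: [534.7, 60.0, 285.0]
tool_rot: [3.093, -0.035, -1.741]
wrist_force: [0.3, -0.3, -0.2]
grip_width: 0.201
```

```bash
cat > ins.py <<'E'
import sys; from station import r; from h import *
n=sys.argv[1]
d=r.get_image("side"); im=d["img"]; x0,y0=240,195
cv2.imwrite(f"pics/{n}.png",cv2.resize(im[y0:y0+45,x0:x0+45],None,fx=13,fy=13,interpolation=cv2.INTER_CUBIC)[:,:,::-1])
s=r.read_state(); Rm=R.from_euler("xyz",s["tool_rot"]).as_matrix()[:,2]; g=s["tcp_pos"]+159*Rm
print(s["time_s"],"g",g.round(1),"tip tilted",(g+74*Rm).round(1),"axis",Rm.round(4),"yaw",np.degrees(s["tool_rot"][2]).round(1),"F",s["wrist_force"].round(1),"M",s["wrist_torque"].round(2),"grip",round(s["grip_width"],3))
print("proj tip",proj(d,g+74*Rm),"hole meas (262.15,221.4)")
E
python3 ins.py side15
```

```text
23.7 g [526.3  55.9 126.3] tip tilted [522.3  54.   52.5] axis [-0.0534 -0.0259 -0.9982] yaw -99.7 F [ 0.4 -1.   0.1] M [ 0.19 -0.24  0.01] grip 0.195
proj tip [[263.4870713  221.18037417]] hole meas (262.15,221.4)
```

View pics/side15.png

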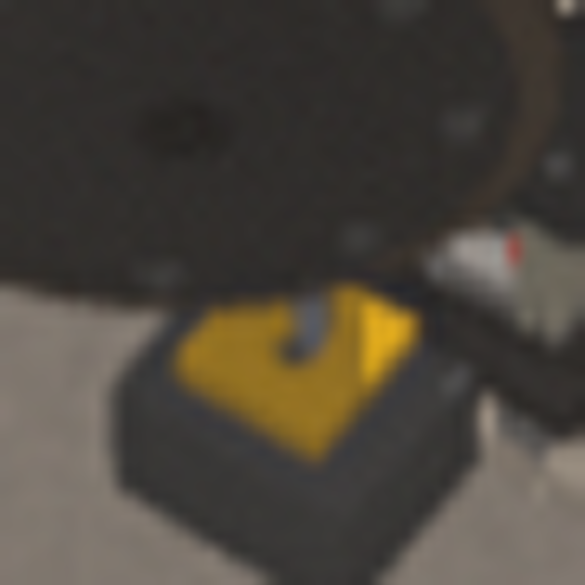

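play_rows([
  [0,0,-0.015,0],
  [-0.005,-0.007,0,0],
  [-0.005,-0.007,0,0],
  [0,0,0,0],
  [0,0,0,0],
  [0,0,0,0],
  [0,0,0,0],
  [0,0,0,0],
  [0,0,0,0],
  [0,0,0,0],
])

```text
time_s: 24.7
tcp_pos: [537.1, 61.2, 287.7]
tool_rot: [3.095, -0.034, -1.741]
wrist_force: [0.3, 0.3, -0.2]
grip_width: 0.199
```

```bash
python3 ins.py side16
```

```text
24.75 g [528.8  57.2 129. ] tip tilted [525.   55.3  55.1] axis [-0.0519 -0.0253 -0.9983] yaw -99.7 F [-0.3  0.3 -0.5] M [ 0.15 -0.23  0.01] grip 0.199
proj tip [[262.38897407 220.61754162]] hole meas (262.15,221.4)
```

View pics/side16.png

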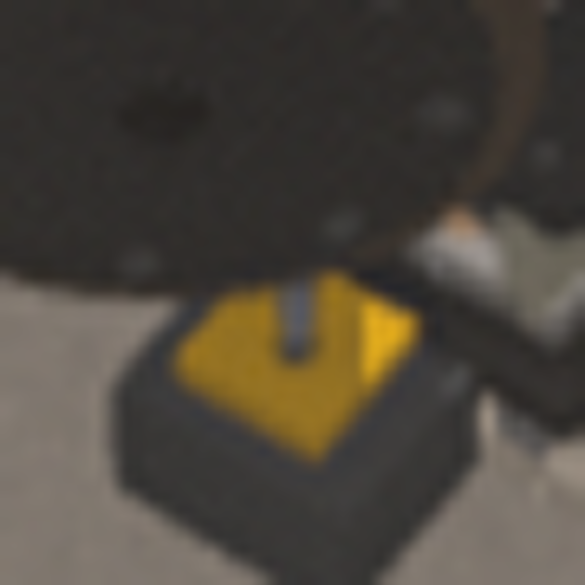

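play_rows([
  [-0.0007,-0.001,0.02,0],
  [-0.0007,-0.001,0.02,0],
  [-0.0007,-0.001,0.02,0],
  [-0.0007,-0.001,0.02,0],
  [-0.0007,-0.001,0.02,0],
  [-0.0007,-0.001,0.02,0],
  [0,0,0,0],
  [0,0,0,0],
  [0,0,0,0],
  [0,0,0,0],
])

```text
time_s: 25.75
tcp_pos: [537.5, 60.8, 272.1]
tool_rot: [3.095, -0.035, -1.74]
wrist_force: [0.3, -0.8, -0.0]
grip_width: 0.197
```

```bash
python3 ins.py side17
```

```text
25.8 g [529.3  56.6 113.4] tip tilted [525.5  54.6  39.5] axis [-0.0514 -0.0263 -0.9983] yaw -99.7 F [ 0.  -1.1  0.6] M [-0.3  -0.55 -0.01] grip 0.199
proj tip [[262.29702913 223.60460657]] hole meas (262.15,221.4)
```

View pics/side17.png

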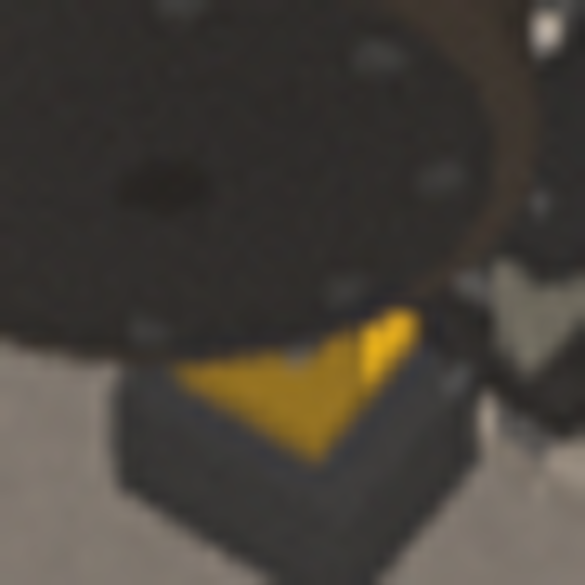

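play_rows([
  [-0.0005,-0.001,0.015,0],
  [-0.0005,-0.001,0.015,0],
  [-0.0005,-0.001,0.015,0],
  [-0.0005,-0.001,0.015,0],
  [-0.0005,-0.001,0.015,0],
  [-0.0005,-0.001,0.015,0],
  [-0.0005,-0.001,0.015,0],
  [0,0,0,0],
  [0,0,0,0],
  [0,0,0,0],
])

```text
time_s: 26.8
tcp_pos: [537.7, 60.7, 258.3]
tool_rot: [3.095, -0.035, -1.74]
wrist_force: [0.1, -1.7, -0.0]
grip_width: 0.199
```

```bash
python3 ins.py side18
```

```text
26.85 g [529.4  56.5  99.5] tip tilted [525.6  54.6  25.7] axis [-0.0518 -0.0264 -0.9983] yaw -99.7 F [ 1.3 -1.6  0. ] M [-0.31 -0.45  0.07] grip 0.197
proj tip [[262.26280412 226.41358259]] hole meas (262.15,221.4)
```

play_rows([
  [-0.0005,-0.001,0.015,0],
  [-0.0005,-0.001,0.015,0],
  [-0.0005,-0.001,0.015,0],
  [-0.0005,-0.001,0.015,0],
  [-0.0005,-0.001,0.015,0],
  [-0.0005,-0.001,0.015,0],
  [0,0,0.01,0],
  [0,0,0,0],
  [0,0,0,0],
  [0,0,0,0],
])

```text
time_s: 27.85
tcp_pos: [537.6, 60.6, 245.0]
tool_rot: [3.094, -0.035, -1.74]
wrist_force: [0.3, -1.8, 0.1]
grip_width: 0.196
```

```bash
python3 ins.py side19
```

```text
27.9 g [529.4  56.4  86.3] tip tilted [525.5  54.5  12.5] axis [-0.0522 -0.0264 -0.9983] yaw -99.7 F [ 0.  -0.8  0.6] M [-0.28 -0.35 -0.05] grip 0.197
proj tip [[262.30852037 229.05081791]] hole meas (262.15,221.4)
```

play_rows([
  [0,-0.001,0.01,0],
  [0,-0.001,0.01,0],
  [0,-0.001,0.01,0],
  [0,-0.001,0.01,0],
  [0,0,0.01,0],
  [0,0,0,0],
  [0,0,0,0],
  [0,0,0,0],
  [0,0,0,0],
  [0,0,0,0],
])

```text
time_s: 28.9
tcp_pos: [537.7, 60.4, 239.8]
tool_rot: [3.095, -0.035, -1.74]
wrist_force: [-0.1, -0.5, 1.7]
grip_width: 0.198
```

```bash
python3 ins.py side20
```

```text
28.95 g [529.5  56.2  81.1] tip tilted [525.6  54.3   7.2] axis [-0.0519 -0.0265 -0.9983] yaw -99.7 F [-0.9  0.6  1.9] M [-0.12  0.17  0.  ] grip 0.193
proj tip [[262.29286286 230.03457266]] hole meas (262.15,221.4)
```

play_rows([
  [0,0,0,0],
  [0,0,0,0],
  [0,0,0,0],
  [0,0,0,0],
  [0,0,0,0],
  [-0.0005,-0.001,-0.02,0],
  [-0.001,-0.001,-0.05,0],
  [0,0,-0.1,0],
  [0,0,-0.15,0],
  [0,0,-0.15,0],
], hand=0.4)

```text
time_s: 29.95
tcp_pos: [540.7, 62.2, 297.5]
tool_rot: [3.092, -0.037, -1.74]
wrist_force: [0.4, -0.2, 1.0]
grip_width: 0.599
```

```bash
python3 ins.py side21; python3 mv.py 480 260 235 900
```

```text
30.0 g [533.8  58.4 142.1] tip tilted [530.1  56.4  68.2] axis [-0.0507 -0.0264 -0.9984] yaw -99.7 F [ 2.2 -0.7  3. ] M [ 0.2  -0.59 -0.05] grip 0.602
proj tip [[260.51713703 217.47179142]] hole meas (262.15,221.4)
t 30.0 p [541.9  62.6 300.8] g [533.8  58.4 142.1] tilt [ 3.0961 -0.0346] yaw -99.65 F [ 2.2 -0.7  3. ] j [ 0.47  0.26 -0.39  0.   -0.98 -0.64] grip 0.602
dist/row 22.843658790288924 deg/row 99.96545676457416
[-0.155, 0.076, -0.079, np.float64(-1.1107)]
[-0.041, -0.164, -0.086, np.float64(-1.1107)]
[0.176, -0.011, -0.072, np.float64(-1.1107)]
[-0.013, 0.177, -0.07, np.float64(-1.1107)]
[-0.165, -0.042, -0.085, np.float64(-1.1107)]
[0.077, -0.154, -0.082, np.float64(-1.1107)]
[0.145, 0.103, -0.068, np.float64(-1.1107)]
[-0.121, 0.126, -0.076, np.float64(-1.1107)]
[-0.097, -0.139, -0.087, np.float64(-1.1107)]
[0.16, -0.07, -0.075, np.float64(-1.1107)]
```

play_rows([
  [0,0,-0.2,0],
  [0,0,-0.2,0],
  [-0.05,0,-0.15,0],
  [-0.15,0.05,-0.05,0],
  [-0.22,0.08,0,0],
  [-0.25,0.1,0,0],
  [-0.25,0.1,0,0],
  [-0.22,0.08,0,0],
  [-0.15,0.04,0,0],
  [-0.05,0,0,0],
])

```text
time_s: 31.0
tcp_pos: [518.4, 236.4, 386.5]
tool_rot: [3.108, -0.025, -1.742]
wrist_force: [0.2, -0.7, -0.1]
grip_width: 0.6
```

```bash
python3 st.py; python3 - <<'E'
from station import r
from h import *
for n,(x0,y0) in {"side":(220,140),"top":(220,150)}.items():
    d=r.get_image(n); im=d["img"]
    cv2.imwrite(f"pics/{n}22.png",cv2.resize(im[y0:y0+110,x0:x0+110],None,fx=5,fy=5,interpolation=cv2.INTER_CUBIC)[:,:,::-1])
    for c in('red','yellow'):
        for b in blobs(im,c)[0]: print(n,c,b)
    print(proj(d,[[527,54.7,52],[527,54.7,70],[527,54.7,88]]))
E
```

```text
31.0 g [512.5 233.4 227.6] yaw -99.82 tilt [ 3.108  -0.0248] knob rad 385.9 dir 87.02 F [ 0.2 -0.7 -0.1] M [ 0.11 -0.24  0.02] j6 -0.93 grip 0.6
side yellow (array([380.  ,  51.63]), array([364,  27,  30,  33, 187], dtype=int32))
[[261.81422693 220.83520235]
 [261.83031586 217.02679008]
 [261.84675868 213.13296469]]
top red (array([259.33, 199.89]), array([258, 199,   4,   3,   9], dtype=int32))
top red (array([266. , 200.8]), array([265, 199,   3,   4,  10], dtype=int32))
top red (array([241., 207.]), array([239, 205,   5,   5,  21], dtype=int32))
top red (array([258.38, 206.62]), array([257, 205,   4,   4,  13], dtype=int32))
top red (array([271.33, 208.89]), array([270, 208,   4,   3,   9], dtype=int32))
top red (array([263.5, 214.5]), array([262, 213,   4,   4,  12], dtype=int32))
top red (array([270.33, 215.89]), array([269, 215,   4,   3,   9], dtype=int32))
top red (array([255.71, 220.5 ]), array([254, 219,   4,   4,  14], dtype=int32))
top red (array([262.5, 221.5]), array([261, 220,   4,   4,  12], dtype=int32))
top yellow (array([242.11, 207.77]), array([235, 200,  14,  16, 122], dtype=int32))
[[240.97308211 207.48464003]
 [240.72011377 207.27749891]
 [240.45834666 207.06315026]]
```

View pics/side22.png

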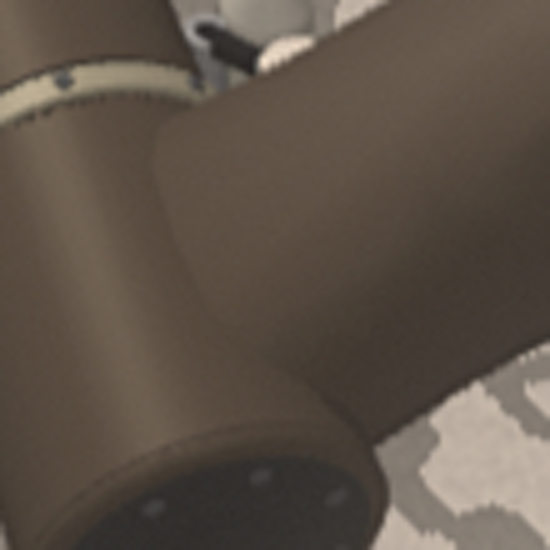

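View pics/top22.png

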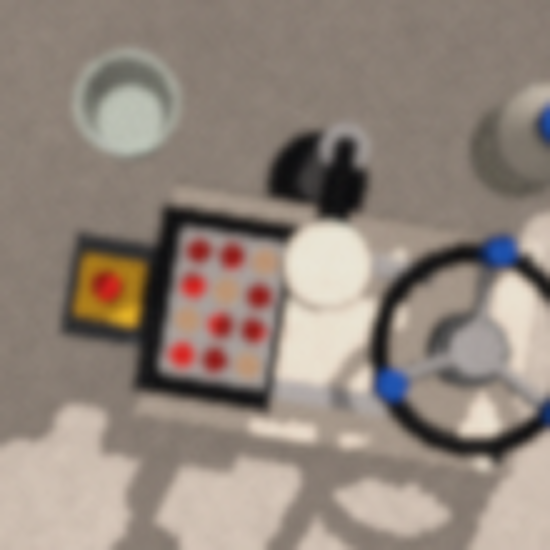

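play_rows([
  [-0.05,0,0,0],
  [-0.15,0.03,0,0],
  [-0.2,0.05,0,0],
  [-0.2,0.05,0,0],
  [-0.2,0.05,0,0],
  [-0.2,0.05,0,0],
  [-0.15,0.03,0,0],
  [-0.05,0,0,0],
  [0,0,0,0],
  [0,0,0,0],
])

```text
time_s: 32.1
tcp_pos: [515.1, 387.9, 382.4]
tool_rot: [3.107, -0.028, -1.75]
wrist_force: [0.9, -0.4, -0.5]
grip_width: 0.601
```

```bash
python3 st.py; python3 - <<'E'
from station import r
from h import *
for n,(x0,y0) in {"side":(230,190)}.items():
    d=r.get_image(n); im=d["img"]
    cv2.imwrite(f"pics/{n}23.png",cv2.resize(im[y0:y0+55,x0:x0+65],None,fx=9,fy=9,interpolation=cv2.INTER_CUBIC)[:,:,::-1])
    for c in('red','yellow'):
        for b in blobs(im,c)[0]: print(n,c,b)
    print(proj(d,[[527,54.7,52],[527,54.7,70],[527,54.7,88]]))
E
```

```text
32.1 g [508.9 384.6 223.6] yaw -100.28 tilt [ 3.1069 -0.0276] knob rad 536.8 dir 88.24 F [ 0.9 -0.4 -0.5] M [ 0.08 -0.2  -0.  ] j6 -1.11 grip 0.601
side red (array([267.5, 199.2]), array([266, 198,   4,   3,  10], dtype=int32))
side red (array([263.5, 203.8]), array([262, 203,   4,   3,  10], dtype=int32))
side red (array([269.42, 207.25]), array([268, 206,   4,   4,  12], dtype=int32))
side red (array([261.59, 213.38]), array([259, 211,   7,   6,  29], dtype=int32))
side yellow (array([380.14,  51.54]), array([364,  27,  30,  33, 182], dtype=int32))
[[261.81422693 220.83520235]
 [261.83031586 217.02679008]
 [261.84675868 213.13296469]]
```

View pics/side23.png

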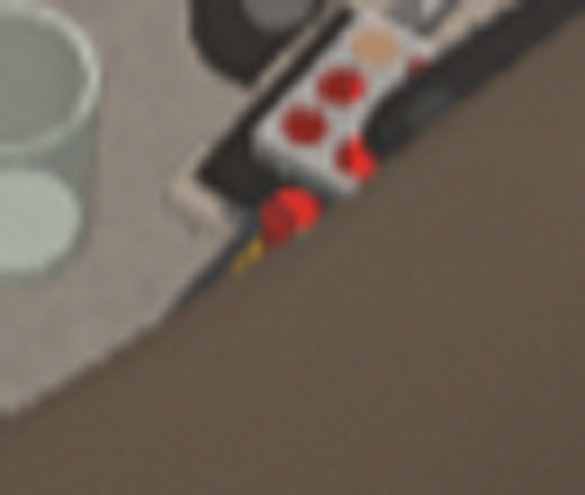

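```bash
python3 mv.py 480 316 110
```

```text
t 32.15 p [515.1 387.7 382.4] g [508.9 384.4 223.6] tilt [ 3.1069 -0.0276] yaw -100.3 F [ 0.4 -1.1  0.2] j [ 0.94  0.34 -0.06 -0.02 -1.21 -1.11] grip 0.6
dist/row 13.570539452846571 deg/row 0.0
[0.058, 0.01, 0.097, np.float64(-0.0)]
```

play_rows([
  [0.03,0.005,0.05,0],
  [0.06,0.01,0.1,0],
  [0.08,0.014,0.13,0],
  [0.08,0.014,0.13,0],
  [0.08,0.014,0.13,0],
  [0.08,0.014,0.13,0],
  [0.08,0.014,0.13,0],
  [0.06,0.01,0.1,0],
  [0.03,0.005,0.05,0],
  [0,0,0,0],
])

```text
time_s: 33.15
tcp_pos: [484.4, 306.9, 266.9]
tool_rot: [3.107, -0.025, -1.759]
wrist_force: [-0.5, -0.4, 0.3]
grip_width: 0.598
```

```bash
python3 st.py; python3 - <<'E'
from station import r
from h import *
for n,(x0,y0) in {"side":(230,190)}.items():
    d=r.get_image(n); im=d["img"]
    cv2.imwrite(f"pics/{n}24.png",cv2.resize(im[y0:y0+55,x0:x0+65],None,fx=9,fy=9,interpolation=cv2.INTER_CUBIC)[:,:,::-1])
    for c in('red','yellow'):
        for b in blobs(im,c)[0]: print(n,c,b)
    # predicted head outline rows for home, around axis
    a=np.linspace(0,2*np.pi,60)
    for x,y in((525.5,54.7),):
      for dz in (0,4):
        ring=lambda z:proj(d,np.c_[x+9*np.cos(a),y+9*np.sin(a),0*a+z])
        print(dz,"head v range",ring(88+dz)[:,1].min(),ring(52+dz)[:,1].max(),"u",ring(70)[:,0].min(),ring(70)[:,0].max())
E
```

```text
33.15 g [478.3 303.9 108. ] yaw -100.76 tilt [ 3.1074 -0.0255] knob rad 456.1 dir 91.77 F [-0.5 -0.4  0.3] M [ 0.11 -0.18  0.03] j6 -1.07 grip 0.598
side red (array([277.2, 198. ]), array([276, 197,   4,   3,  10], dtype=int32))
side red (array([267.5, 199.2]), array([266, 198,   4,   3,  10], dtype=int32))
side red (array([283.44, 201.33]), array([282, 200,   4,   3,   9], dtype=int32))
side red (array([263.5, 203.8]), array([262, 203,   4,   3,  10], dtype=int32))
side red (array([269.46, 206.85]), array([268, 205,   4,   4,  13], dtype=int32))
side red (array([278.83, 205.92]), array([277, 205,   5,   3,  12], dtype=int32))
side red (array([285.5, 209.2]), array([284, 208,   4,   3,  10], dtype=int32))
side red (array([261.97, 216.21]), array([259, 211,   7,  12,  67], dtype=int32))
side red (array([281.19, 213.69]), array([279, 212,   5,   4,  16], dtype=int32))
side yellow (array([380.1 ,  51.53]), array([364,  27,  30,  33, 182], dtype=int32))
side yellow (array([264.3 , 222.66]), array([256, 216,  16,  14,  92], dtype=int32))
0 head v range 210.56940082467835 223.80750803290348 u 258.9713587535818 265.698457071785
4 head v range 209.68951329916163 222.97168609589306 u 258.9713587535818 265.698457071785
```

View pics/side24.png

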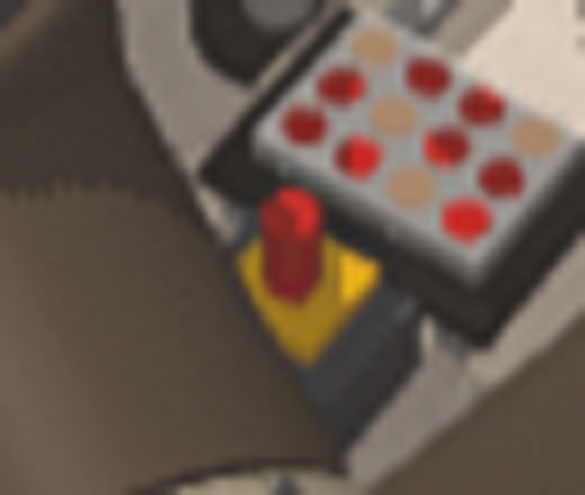

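play_rows([
  [0,0,-0.1,0],
  [0,0,-0.2,0],
  [0.05,0,-0.2,0],
  [0.12,-0.02,-0.1,0],
  [0.2,-0.06,0,0],
  [0.25,-0.08,0,0],
  [0.25,-0.08,0,0],
  [0.25,-0.08,0,0],
  [0.25,-0.07,0,0],
  [0.2,-0.05,0,0],
], hand=1)

```text
time_s: 34.2
tcp_pos: [506.2, 108.5, 355.9]
tool_rot: [3.118, -0.014, -1.752]
wrist_force: [0.7, 0.8, 0.4]
grip_width: 0.007
```

```bash
python3 mv.py 528 55.2 150 -99.6
```

```text
t 34.2 p [506.2 108.5 355.9] g [502.2 106.9 196.9] tilt [ 3.1185 -0.014 ] yaw -100.37 F [0.7 0.8 0.4] j [ 0.59  0.15 -0.39 -0.01 -1.06 -0.77] grip 0.007
dist/row 7.444448443333725 deg/row 0.0771231206394257
[0.038, -0.03, 0.039, np.float64(-0.0009)]
[0.038, -0.03, 0.039, np.float64(-0.0009)]
[0.038, -0.03, 0.039, np.float64(-0.0009)]
[0.038, -0.03, 0.039, np.float64(-0.0009)]
[0.038, -0.03, 0.039, np.float64(-0.0009)]
[0.038, -0.03, 0.039, np.float64(-0.0009)]
[0.038, -0.03, 0.039, np.float64(-0.0009)]
[0.038, -0.029, 0.039, np.float64(-0.0009)]
[0.038, -0.029, 0.039, np.float64(-0.0009)]
[0.038, -0.029, 0.039, np.float64(-0.0009)]
```

Tips end near 131 mm, well above the head.

play_rows([
  [0.04,-0.03,0,0],
  [0.06,-0.045,0.02,0],
  [0.06,-0.05,0.04,0],
  [0.06,-0.05,0.06,0],
  [0.06,-0.045,0.07,0],
  [0.05,-0.04,0.07,0],
  [0.035,-0.025,0.07,0],
  [0.01,-0.01,0.05,0],
  [0,0,0.01,0],
  [0,0,0,0],
])

```text
time_s: 35.2
tcp_pos: [533.6, 51.5, 305.0]
tool_rot: [3.118, -0.014, -1.754]
wrist_force: [-0.2, 0.0, -0.2]
grip_width: 0.007
```

```bash
python3 mv.py 527.7 55 112 -99.6; python3 ins.py side25
```

```text
t 35.2 p [533.6  51.5 305. ] g [529.5  50.1 146.1] tilt [ 3.118  -0.0136] yaw -100.48 F [-0.2  0.  -0.2] j [ 0.46  0.23 -0.42 -0.   -0.95 -0.64] grip 0.007
dist/row 3.4482499920157936 deg/row 0.08758554023541038
[-0.004, 0.002, 0.028, np.float64(-0.001)]
[-0.004, 0.002, 0.028, np.float64(-0.001)]
[-0.004, 0.002, 0.028, np.float64(-0.001)]
[-0.004, 0.002, 0.028, np.float64(-0.001)]
[-0.004, 0.002, 0.028, np.float64(-0.001)]
[-0.004, 0.002, 0.028, np.float64(-0.001)]
[-0.004, 0.002, 0.028, np.float64(-0.001)]
[-0.004, 0.002, 0.028, np.float64(-0.001)]
[-0.004, 0.002, 0.028, np.float64(-0.001)]
[-0.004, 0.002, 0.028, np.float64(-0.001)]
35.25 g [529.6  50.2 146.2] tip tilted [527.7  49.5  72.2] axis [-0.0255 -0.009  -0.9996] yaw -100.5 F [ 0.4 -0.5  0.9] M [ 0.08 -0.12  0.  ] grip 0.003
proj tip [[262.45033565 215.02594678]] hole meas (262.15,221.4)
```

View pics/side25.png

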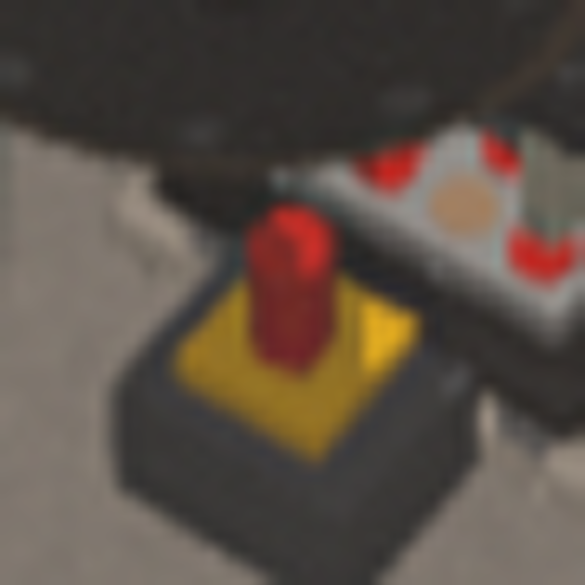

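play_rows([
  [-0.018,0.01,0,0],
  [-0.018,0.01,0.02,0],
  [0,0,0.04,0],
  [0,0,0.05,0],
  [0,0,0.05,0],
  [0,0,0.04,0],
  [0,0,0.03,0],
  [0,0,0.01,0],
  [0,0,0,0],
  [0,0,0,0],
])

```text
time_s: 36.25
tcp_pos: [531.1, 57.3, 274.7]
tool_rot: [3.12, -0.012, -1.752]
wrist_force: [-0.9, -0.2, 0.4]
grip_width: 0.008
```

```bash
python3 mv.py 527.7 55 112 -99.6 1
```

```text
t 36.25 p [531.1  57.3 274.7] g [527.3  56.  115.7] tilt [ 3.1196 -0.0125] yaw -100.39 F [-0.9 -0.2  0.4] j [ 0.47  0.26 -0.46 -0.   -0.88 -0.65] grip 0.008
dist/row 3.8861113419013327 deg/row 0.7914597963174678
[0.007, -0.005, 0.031, np.float64(-0.0088)]
```

play_rows([
  [0.007,0,0,0],
  [0,0,0.012,0],
  [0,0,0.012,0],
  [0,0,0.012,0],
  [0,0,0.012,0],
  [0,0,0.012,0],
  [0,0,0.01,0],
  [0,0,0.01,0],
  [0,0,0,0],
  [0,0,0,0],
])

```text
time_s: 37.25
tcp_pos: [532.0, 56.7, 266.9]
tool_rot: [3.124, -0.011, -1.751]
wrist_force: [-0.2, 0.1, -0.6]
grip_width: 0.001
```

```bash
python3 ins.py side26
```

```text
37.3 g [528.9  55.5 107.9] tip tilted [527.5  54.9  33.9] axis [-0.0193 -0.0075 -0.9998] yaw -100.3 F [-0.6  0.2 -0.5] M [ 0.12 -0.14  0.02] grip 0.004
proj tip [[261.60583661 224.5754663 ]] hole meas (262.15,221.4)
```

play_rows([
  [0,0,0.012,0],
  [0,0,0.012,0],
  [0,0,0.012,0],
  [0,0,0,0],
  [0,0,0,0],
  [0,0,0,0],
  [0,0,0,0],
  [0,0,0,0],
  [0,0,0,0],
  [0,0,0,0],
])

```text
time_s: 38.3
tcp_pos: [533.3, 56.8, 266.6]
tool_rot: [3.129, -0.011, -1.748]
wrist_force: [-1.7, -0.0, 2.0]
grip_width: 0.007
```

```bash
python3 ins.py side27
```

```text
38.35 g [531.   55.5 107.7] tip tilted [530.   54.9  33.7] axis [-0.0144 -0.0081 -0.9999] yaw -100.2 F [-0.8  0.   3.3] M [ 0.1   0.22 -0.02] grip 0.002
proj tip [[260.7979742  224.28079157]] hole meas (262.15,221.4)
```

View pics/side27.png

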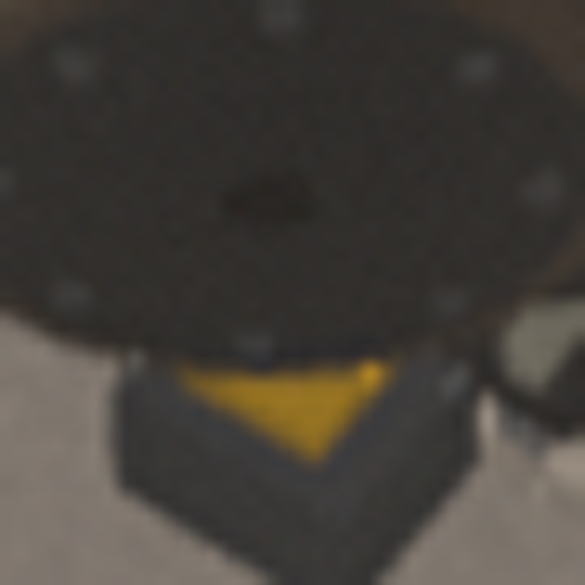

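play_rows([
  [0,0,-0.05,0],
  [0,0,-0.15,0],
  [0,0,-0.25,0],
  [0,0,-0.25,0],
  [0,0,-0.2,0],
  [-0.1,0.05,-0.1,0],
  [-0.2,0.08,0,0],
  [-0.2,0.08,0,0],
  [-0.15,0.04,0,0],
  [-0.05,0,0,0],
])

```text
time_s: 39.35
tcp_pos: [518.3, 149.5, 390.3]
tool_rot: [3.125, -0.01, -1.753]
wrist_force: [0.4, 0.5, -0.1]
grip_width: 0.004
```

play_rows([
  [-0.05,0.02,0,0],
  [-0.15,0.06,0,0],
  [-0.2,0.06,0,0],
  [-0.2,0.06,0.05,0],
  [-0.2,0.05,0.1,0],
  [-0.15,0.03,0.2,0],
  [-0.05,0,0.2,0],
  [0,0,0.15,0],
  [0,0,0,0],
  [0,0,0,0],
])

```text
time_s: 40.35
tcp_pos: [503.9, 277.9, 300.8]
tool_rot: [3.123, -0.013, -1.755]
wrist_force: [-0.9, 0.1, 0.3]
grip_width: 0.009
```

```bash
python3 st.py; python3 - <<'E'
from station import r
from h import *
for n,(x0,y0) in {"side":(220,110),"top":(220,150)}.items():
    d=r.get_image(n); im=d["img"]
    cv2.imwrite(f"pics/{n}28.png",cv2.resize(im[y0:y0+130,x0:x0+150],None,fx=4.5,fy=4.5,interpolation=cv2.INTER_CUBIC)[:,:,::-1])
    for b in blobs(im,'red')[0]+(blobs(im,'blue')[0] if n=='top' else []): print(n,b)
E
```

```text
40.35 g [500.5 276.4 141.9] yaw -100.55 tilt [ 3.1227 -0.0132] knob rad 428.5 dir 88.91 F [-0.9  0.1  0.3] M [ 0.09 -0.14  0.  ] j6 -1.02 grip 0.009
side (array([277.2, 198. ]), array([276, 197,   4,   3,  10], dtype=int32))
side (array([267.64, 199.09]), array([266, 198,   4,   3,  11], dtype=int32))
side (array([283.25, 201.25]), array([282, 200,   4,   3,   8], dtype=int32))
side (array([263.5, 203.8]), array([262, 203,   4,   3,  10], dtype=int32))
side (array([278.17, 205.33]), array([277, 205,   4,   2,   6], dtype=int32))
side (array([269.5, 207. ]), array([268, 206,   4,   3,  12], dtype=int32))
top (array([259.33, 199.89]), array([258, 199,   4,   3,   9], dtype=int32))
top (array([266., 201.]), array([265, 200,   3,   3,   9], dtype=int32))
top (array([241., 207.]), array([239, 205,   5,   5,  21], dtype=int32))
top (array([258.38, 206.62]), array([257, 205,   4,   4,  13], dtype=int32))
top (array([271.33, 208.89]), array([270, 208,   4,   3,   9], dtype=int32))
top (array([263.5, 214.5]), array([262, 213,   4,   4,  12], dtype=int32))
top (array([270.3, 215.7]), array([269, 214,   4,   4,  10], dtype=int32))
top (array([255.71, 220.5 ]), array([254, 219,   4,   4,  14], dtype=int32))
top (array([262.5, 221.5]), array([261, 220,   4,   4,  12], dtype=int32))
top (array([254.39,  66.23]), array([   0,   59,  512,   16, 5878], dtype=int32))
top (array([332.5, 174. ]), array([328, 170,  10,   9,  72], dtype=int32))
top (array([ 18.4, 195. ]), array([ 18, 193,   2,   5,   5], dtype=int32))
top (array([ 25.72, 215.28]), array([ 20, 199,  12,  33,  36], dtype=int32))
top (array([319.58, 200.18]), array([316, 198,   8,   5,  33], dtype=int32))
top (array([297.59, 226.56]), array([295, 223,   6,   8,  32], dtype=int32))
top (array([331.33, 231.88]), array([328, 229,   7,   6,  33], dtype=int32))
```

View pics/side28.png

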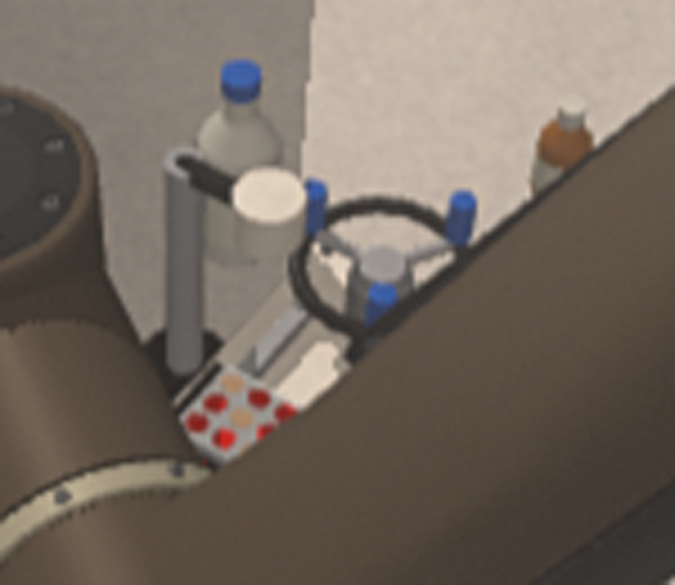

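View pics/top28.png

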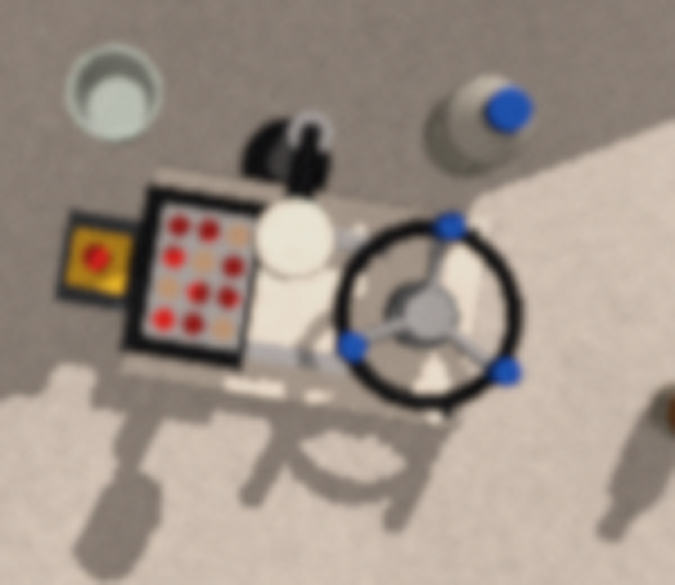

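```bash
python3 -c "
from station import r
print(r.read_state()['qvel'].round(4)); print(r.job_done())"
```

```text
[-0.0024 -0.0112  0.0058  0.0015  0.0045  0.0016]
the job is handed in; nothing more can be done
None
```

The job is handed in at about 40 s of the 72 s allowed, with no verdict reported. As far as my checks show, the stage is locked: the carriage is lined up and the pin is home through both holes.

I turned the handwheel clockwise by its knobs in two gripped strokes of about 85° and 74°. I then took the pin from its block, lowered it through the eyelet and lock block, released it and backed the arm off.

**Last checks:**
- **Alignment:** after cranking, the knob angles in the top view put the wheel within about 0.02 rad of zero. The knob positions had not moved in the final top view.
- **Pin height:** closed fingertips touched the head at about 88–89 mm with light force, and home is 88 mm. The head's position in the top view was the same before and after that touch.
- **Bystanders:** the reagent's cap and the beaker are where they started in the top view. The oil bottle still stands in the side view, partly hidden by the arm; I did not measure it again.
- **Arm:** it is clear of everything, and the wrist force reads under 1 N.

**What disagreed:**
- **Cameras:** the two views differed by 2–3 mm on the eyelet position, so I lined the pin up in the side picture alone.
- **Side-view height:** an estimate of the head's height from one side picture came out about 3–4 mm too high. The fingertip touch and low insertion forces contradict it.
- **Tool tilt:** the tool drifted to about 0.06 rad of tilt during the moves, so the pin went in slightly tilted and was left to straighten on release. I did not measure its final tilt directly.
- **Final side view:** the arm hid the pin there, so the last look at it was from the top only.

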